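# Clear up the laundry odds and ends

### The job

Put away the five odds and ends left on the worktop after the wash: both clothes pegs into the steel peg bowl, the lighter and the car key that turned up in pockets into the clear acrylic box, and the bamboo brush inside the dustpan, lying flat on its bristles. Set each thing down rather than dropping it, and leave the dosing cup and the soap dish where they are.

Things in the scene. Friction and masses are not known exactly. Their poses are not given: they have to be found in the camera images.
- peg_a: wooden spring clothes peg with a steel coil, lying on its side on the worktop: 80 long (its x) x 16 wide (y) x 11 high, about 14 g. Origin: centre of the underside; the legs are splayed at the -x end. Grip it across its 16 mm width.
- peg_b: a second clothes peg, the same in every way as peg_a
- lighter: flat steel pocket lighter with rounded corners and a hinged cap, found in a pocket, lying flat: 57 long (x) x 38 wide (y) x 13 high, about 55 g. Origin: centre of the underside.
- car_key: black plastic car key fob with grey buttons, found in a pocket, lying flat, buttons up: 62 long (x) x 34 wide (y) x 13 high, about 60 g; a steel key ring, 3 high, reaches a further 22 beyond its +x end. Origin: centre of the fob's underside.
- brush: small bamboo hand brush standing on its pale bristles: 130 long (x) x 42 wide (y) x 38 high, about 110 g. The bamboo back takes up the top 16 mm, the bristles below are set in 4 mm on all sides. Origin: centre of the underside (the bristle tips), z up to the bamboo back.
- bowl: open round stainless steel peg bowl, empty, 184 across the rim, 60 high, wall 3; flat inner floor 4 above the underside and 114 across, the sides flare out steeply from there. Origin: centre of the underside. Loose, about 0.35 kg.
- box: open clear acrylic box for pocket finds, its sliding lid taken off and lying apart: outside 130 (x) x 200 (y) x 48 high, walls 4, inner floor 4 above the underside, one undivided space. Origin: centre of the underside. Loose, about 0.45 kg.
- dustpan: blue plastic dustpan lying on the worktop, its open lip towards -x and its handle to +x. Tray 180 (x) x 200 (y), floor 3 thick; side walls 22 high in the front half and 40 in the rear half, rear wall 46 high, walls 4 thick; the 26 mm thick handle runs from the rear wall to x = +203. Origin: centre of the tray's underside. Loose, about 0.3 kg.
- dosing_cup: bystander, stays where it is: small white plastic dosing cup, 60 across, 48 high, standing upright and loose among the things. Origin: centre of the underside.
- soap_dish: bystander, stays where it is: low white ceramic soap dish with a yellow bar, 110 (x) x 78 (y), 31 high, at the left. Origin: centre of the underside.
Not all that is in view belongs to the job. What is shaped like the car_key but green is not meant. What is shaped like the lighter but orange is not meant.

How it is judged:
At the end, for the whole second after the job is handed in: Pegs in the bowl (under 75 mm off its axis, under 45 mm up); lighter and key in the box (under 52 and 87 mm from its middle, under 36 mm up); brush flat on bristles in the pan (-55 to 67 and under 75 mm off, tilt under 0.2 rad); bowl, box, pan level on the worktop; all released and at rest (horizontal distance between each of peg_a, peg_b and bowl below 0.075 m and z of peg_a in the frame of bowl between -0.002 and 0.045 m and z of peg_b in the frame of bowl between -0.002 and 0.045 m and x of lighter in the frame of box between -0.052 and 0.052 m and y of lighter in the frame of box between -0.087 and 0.087 m and z of lighter in the frame of box between -0.002 and 0.036 m and x of car_key in the frame of box between -0.052 and 0.052 m and y of car_key in the frame of box between -0.087 and 0.087 m and z of car_key in the frame of box between -0.002 and 0.036 m and x of brush in the frame of dustpan between -0.055 and 0.067 m and y of brush in the frame of dustpan between -0.075 and 0.075 m and z of brush in the frame of dustpan between -0.004 and 0.014 m and angle between brush's own z axis and vertical below 0.2 rad and angle between each of bowl, box, dustpan's own z axis and vertical below 0.1 rad and height (world z) of each of bowl, box, dustpan below 0.01 m and linear speed of each of peg_a, peg_b, lighter, car_key, brush below 0.02 m/s); the robot touches nothing.
It fails at once if the dosing cup or the soap dish is shifted by more than 25 mm or tipped (distance of any of dosing_cup, soap_dish from where it was at the start of the episode above 0.025 m or angle between dosing_cup's own z axis and vertical above 0.4 rad).
It fails at once if one of the five sorted things is tossed or dropped (in free flight faster than 1.1 m/s, a fall of about 60 mm) ((linear speed of peg_a above 1.1 m/s and contact force between peg_a and anything else below 0.01 N) or (linear speed of peg_b above 1.1 m/s and contact force between peg_b and anything else below 0.01 N) or (linear speed of lighter above 1.1 m/s and contact force between lighter and anything else below 0.01 N) or (linear speed of car_key above 1.1 m/s and contact force between car_key and anything else below 0.01 N) or (linear speed of brush above 1.1 m/s and contact force between brush and anything else below 0.01 N)).
It also fails if it takes over 120 s, if anything falls off the work surface, if the arm or the gripper's body presses on something with over 40 N, if the wrist force passes 120 N, or if a joint passes its speed limit or range.

### The arm

A 6-joint arm with a two-finger parallel gripper is mounted at the origin on the work surface. World frame = base frame: x ahead of the robot, y to its left, z up, the work surface at z = 0. Lengths are in m, angles in rad, forces in N, time in s.
With the tool pointing down it reaches from about 0.3 to 0.875 m from the base axis. Payload 6.4 kg.
Tool frame: the origin (TCP) lies midway between the tips of the shut fingers; the grasp point (between the pads) lies ctrl.grip_point_offset behind it (ctrl.grip_point_offset is the distance from the TCP to the grasp point, in m); z points along the fingers, y is the direction in which the jaws open and shut (so a half turn about z gives the same grasp; the last joint's range is limited). The gripper opens to 85 mm and grips with 20 to 120 N. Pads are 22 mm wide; open, the fingers measure 114 mm over their backs; the gripper's body (76 mm by 85 mm) begins 54 mm behind the grasp point. The pads swing forward as they close: fully open they stand 13 mm farther back than shut.
Start: joints at [-1.473, 0.181, 1.607, -0, 1.354, -0.206], TCP at [0.172, -0.549, 0.231] pointing down, gripper open.
Joint ranges: [-2.99, 2.99], [-0.89, 2.07], [0.3, 2.58], [-1.14, 4.28], [0, 2.63], [-3.12, 3.12]. Speed limits (rad/s): [2.57, 2.57, 3.01, 3.14, 3.14, 3.14].

### API

Orientations are given as a unit quaternion [w, x, y, z].
In Python, from bench import ctrl, viewer gives the robot as it stands.
- The arm moves only by the shell command python3 -m handwheel 'ROWS' [OPENING]. ROWS is JSON, a list of rows, each an object with "travel": the shift along the tool's x, y, z as a fraction of full scale, a list of three; "dr": the turn, a rotation vector about the tool's x, y, z as a fraction of full scale, a list of three. A call has 1 to 20 rows; each row shifts and turns the pose as measured when the row begins, along the tool's axes as they then stand; what a row does not reach is not made up. Full scale, the value 1, is 150 mm for a shift and 30 degrees for a turn. A row lasts 1/12 s, in which the tool goes at most 41.7 mm and 7.16 degrees, less where a joint would pass 70% of its speed; a pose out of reach is approached as far as the arm can. A call with a number of a shift or a turn outside -1 to 1 is refused whole. A call with a gripper value outside its range is refused whole. OPENING is the opening, from -1 (shut) to 1 (fully open), set as the call begins (- or left out, the last holds). The fingers move at their own pace and stop on an object; the grip force is fixed at half the most. Time passes only in rows, so rows that do not move let the fingers close. It gives the time, the measured TCP pose, the force and the opening at its end, in the units of the state.
- ctrl.get_obs(): the state, without advancing time (a new reading comes with each control period).
- viewer.camera(name): name is "side" or "top" or "wrist"; returns the picture (400x640x3 uint8, red, green, blue); there is no depth.
- viewer.get_calibration(name): a dict with "camera_matrix" (3x3 intrinsics, pixels), "k1" (the pictures are not rectified: a ray, as slopes to the right and down, at radius r is drawn at 1 + k1 r^2 times it, then the intrinsics apply), "R" (3x3) and "t" (3): a world point X has camera coordinates R X + t. Camera axes: x right, y down, z forward; pixel columns grow to the right and rows downward; lengths in m; the calibration is good to about 2 mm. A picture is of the moment at which its call begins: read the wrist's pose just before it. get_calibration takes no time and is no camera call; for the wrist camera it gives the pose at the moment of the call.
- ctrl.hand_in(): hands the job in, once; it reports no verdict.
The state is a dict: "time_s": time; "q": joint angles; "dq": joint speeds; "joint_efforts": joint torques, N m; "eef_pos": TCP position; "eef_rot": TCP orientation; "wrist_force": force on the tool from outside, world axes, zero at the start; "torque": the same for the moment, N m; "opening": opening from 0.0 (shut) to 1.0 (fully open).
Only numpy, scipy, OpenCV 4.12 (cv2) and the standard library are available. Lean on these libraries where they do the work, as an engineer would, in place of code of your own. Each camera call takes 0.05 s, during which the arm holds its last target. There are 200 camera calls.

## Working session

There is one attempt and no reset: what is moved stays moved. The work goes in short steps, Python scripts to look and compute and a shell command to move; the robot and the scene stay as the last step left them, time stands still between calls to the robot, and variables do not carry over. Pictures are saved under pics/ and viewed, about 12 in all and at most 16, crops included, and the job is handed in when it is done.

```bash
ls; mkdir -p pics; python3 - <<'E'
from bench import ctrl, viewer
import cv2
o=ctrl.get_obs();print(o,ctrl.grip_point_offset)
for n in("top","side","wrist"):
    c=viewer.get_calibration(n);print(n,c)
    cv2.imwrite(f"pics/{n}0.png",viewer.camera(n)[:,:,::-1])
E
```

```text
pics
{'time_s': 0.0, 'q': array([-1.47327592e+00,  1.81526737e-01,  1.60799310e+00, -3.29744021e-05,
        1.35378125e+00, -2.06315730e-01]), 'dq': array([-4.78018774e-04, -6.84662971e-04,  3.12477657e-04,  2.19626881e-03,
       -1.16093874e-03, -5.14657098e-05]), 'joint_efforts': array([ 2.51120095e-03, -4.44870472e+01, -3.51335657e+01, -8.02063960e-05,
        9.05327877e-03, -2.85608201e-05]), 'eef_pos': array([ 0.17197445, -0.54811393,  0.23039939]), 'eef_rot': array([-8.53826724e-04,  9.88481726e-01,  1.51337856e-01,  3.03707495e-05]), 'wrist_force': array([-0.49672778,  0.45308758, -0.10974967]), 'torque': array([-0.01304855, -0.01285341,  0.01189433]), 'opening': 0.9988805826603341} 0.0187
top {'camera_matrix': array([[431.80759119,   0.        , 316.76377186],
       [  0.        , 431.80759119, 195.02116394],
       [  0.        ,   0.        ,   1.        ]]), 'k1': -0.028041972017007755, 'R': array([[-0.02771185, -0.99950567, -0.01484792],
       [-0.98236484,  0.02997823, -0.1845552 ],
       [ 0.18490908,  0.00947171, -0.98270999]]), 't': array([0.07965001, 0.417587  
[... 171 characters left out ...]
    ,   1.        ]]), 'k1': 0.013052955621629208, 'R': array([[ 0.99169853, -0.12831312,  0.00835284],
       [-0.09041013, -0.74199891, -0.66427677],
       [ 0.09143322,  0.65800711, -0.74744004]]), 't': array([-0.40867183,  0.10673514,  0.94781914])}
wrist {'camera_matrix': array([[296.7629249 ,   0.        , 323.93720416],
       [  0.        , 296.7629249 , 202.54314209],
       [  0.        ,   0.        ,   1.        ]]), 'k1': -0.0563852790010672, 'R': array([[ 2.98996537e-01, -9.54254073e-01, -4.84659658e-04],
       [-9.07251349e-01, -2.84426531e-01,  3.09833082e-01],
       [-2.95797331e-01, -9.21993106e-02, -9.50790843e-01]]), 't': array([-0.57445224, -0.03951119,  0.37985422])}
```

View pics/top0.png

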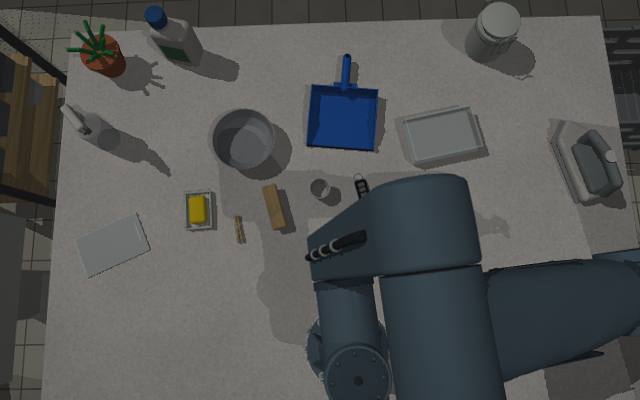

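View pics/side0.png

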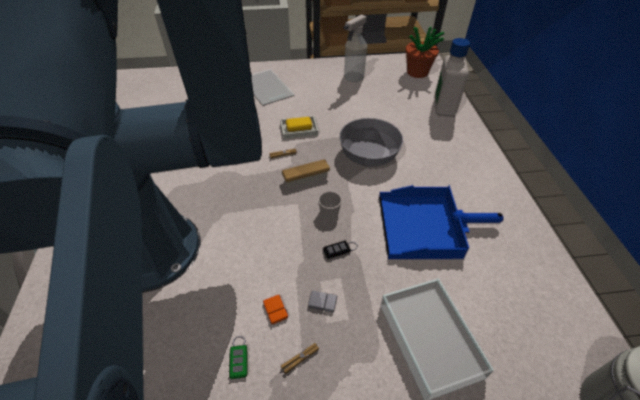

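```bash
cat > h.py <<'E'
import numpy as np, cv2
from bench import ctrl, viewer
def ray(c,p):
    u=cv2.undistortPoints(np.array([[p]],float),c["camera_matrix"],np.array([c["k1"],0,0,0.]))[0,0]
    return -c["R"].T@c["t"], c["R"].T@np.array([u[0],u[1],1.])
def plane(c,p,z):
    o,d=ray(c,p); return o+d*(z-o[2])/d[2]
def tri(c1,p1,c2,p2):
    o1,d1=ray(c1,p1);o2,d2=ray(c2,p2)
    s=np.linalg.lstsq(np.c_[d1,-d2],o2-o1,rcond=None)[0]
    a,b=o1+s[0]*d1,o2+s[1]*d2
    return (a+b)/2,np.linalg.norm(a-b)
def proj(c,X):
    r=cv2.Rodrigues(c["R"])[0]
    return cv2.projectPoints(np.array([X],float),r,c["t"],c["camera_matrix"],np.array([c["k1"],0,0,0.]))[0][0,0]
def rect(c,cnt,z):
    "project contour onto plane z, minAreaRect: centre, long, short, yaw of long axis"
    P=np.array([plane(c,p,z)[:2] for p in cnt.reshape(-1,2)],np.float32)
    (x,y),(a,b),t=cv2.minAreaRect(P*1000)
    if a<b: a,b,t=b,a,t+90
    return np.round([x,y,a,b,(t+90)%180-90],1)
def blobs(mask,amin=40):
    cs,_=cv2.findContours(mask.astype(np.uint8),cv2.RETR_EXTERNAL,cv2.CHAIN_APPROX_NONE)
    return [k for k in cs if cv2.contourArea(k)>amin]
E
python3 - <<'E'
from h import *
im=cv2.imread("pics/side0.png")[110:400,220:500]
cv2.imwrite("pics/sc.png",cv2.resize(cv2.convertScaleAbs(im,alpha=1.5),None,fx=2,fy=2,interpolation=cv2.INTER_CUBIC))
im=cv2.imread("pics/top0.png")[60:260,60:500]
cv2.imwrite("pics/tc.png",cv2.resize(cv2.convertScaleAbs(im,alpha=1.5),None,fx=1.8,fy=1.8,interpolation=cv2.INTER_CUBIC))
c=viewer.get_calibration("wrist");o=ctrl.get_obs();print(-c["R"].T@c["t"])
R=c["R"]
from scipy.spatial.transform import Rotation as Ro
w=o["eef_rot"];T=Ro.from_quat([w[1],w[2],w[3],w[0]]).as_matrix()
print(T.T@(-R.T@c["t"]-o["eef_pos"]), (R@T))
E
```

```text
[ 0.24827695 -0.52443552  0.3732386 ]
[ 7.99626979e-02 -8.29743816e-05 -1.42623576e-01] [[-1.74432693e-04  9.99999386e-01 -1.09392820e-03]
 [-9.50691657e-01 -5.05099906e-04 -3.10137256e-01]
 [-3.10137619e-01  9.85890334e-04  9.50691162e-01]]
```

View pics/sc.png

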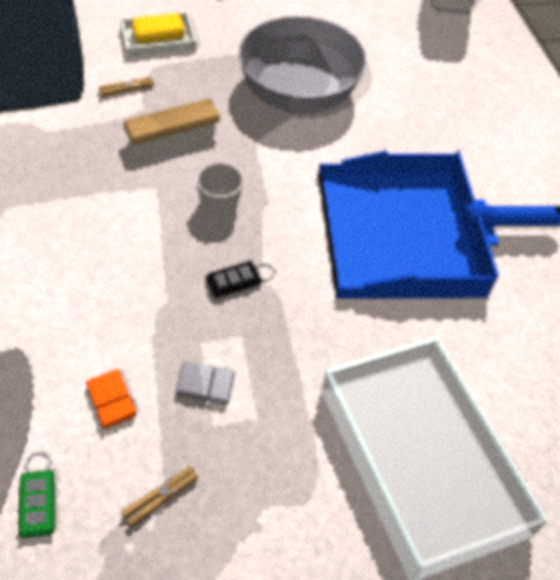

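View pics/tc.png

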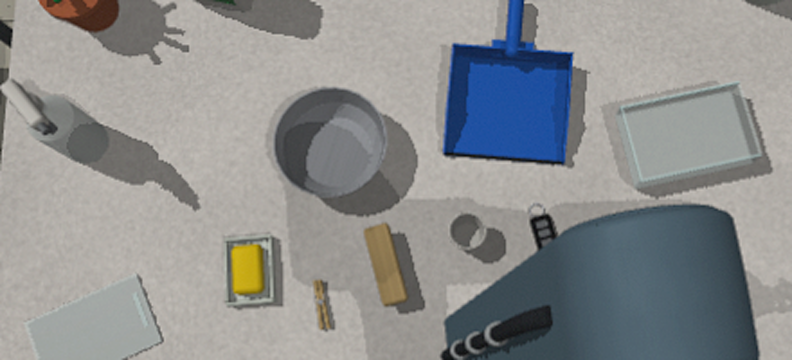

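```bash
python3 - <<'E'
from h import *
S=viewer.get_calibration("side");T=viewer.get_calibration("top")
s=lambda p:(p[0]/2+220,p[1]/2+110)
t=lambda p:(p[0]/1.8+60,p[1]/1.8+60)
np.set_printoptions(precision=4,suppress=True)
for n,a,b in [("brush+x",(217,108),(377,226)),("brush-x",(128,130),(394,304)),
 ("box++",(437,343),(618,108)),("box-x+y",(325,375),(640,184)),("box--",(420,572),(760,158)),("box+x-y",(543,520),(740,84)),
 ("pan lip+y",(320,165),(445,154)),("pan lip-y",(338,296),(566,163)),("pan rear+y",(460,152),(454,44)),("bowlrim",(303,57),(331,143)),("pegL",(126,87),(321,304)),("cup rim",(220,181),(468,231)),("key",(234,279),(544,234)),("soap",(159,28),(248,268))]:
    X,e=tri(S,s(a),T,t(b));print(n,X,round(e,4))
for n,z,ps in [("key",.013,[(206,276),(255,262),(262,284),(214,297)]),("keyring",.002,[(268,272)]),("lighter",.013,[(180,362),(235,368),(228,405),(177,398)]),("pegR",.01,[(125,518),(196,473)]),("pegL",.01,[(99,91),(153,82)]),("orange",.013,[(110,398)]),("green",.01,[(37,505)])]:
    P=np.array([plane(S,s(p),z) for p in ps]);print(n,P[:,:2].round(3).tolist(),P.mean(0))
E
```

```text
brush+x [0.454  0.2015 0.0383] 0.005
brush-x [0.3299 0.1765 0.0349] 0.0051
box++ [ 0.6366 -0.1916  0.0386] 0.0031
box-x+y [ 0.5075 -0.2168  0.0439] 0.004
box-- [ 0.5453 -0.4117  0.0434] 0.0054
box+x-y [ 0.6643 -0.3867  0.0574] 0.003
pan lip+y [0.5741 0.0914 0.0245] 0.0066
pan lip-y [ 0.5532 -0.1053  0.0153] 0.0026
pan rear+y [0.7527 0.0714 0.0477] 0.0033
bowlrim [0.5872 0.2714 0.058 ] 0.0053
pegL [0.3347 0.2957 0.0075] 0.0019
cup rim [0.4383 0.0578 0.049 ] 0.003
key [ 0.4379 -0.0642  0.0108] 0.0039
soap [0.394  0.4098 0.0229] 0.0023
key [[0.407, -0.057], [0.468, -0.044], [0.471, -0.076], [0.413, -0.087]] [ 0.4399 -0.0662  0.013 ]
keyring [[0.483, -0.053]] [ 0.4832 -0.0526  0.002 ]
lighter [[0.365, -0.166], [0.423, -0.18], [0.409, -0.222], [0.357, -0.208]] [ 0.3884 -0.194   0.013 ]
pegR [[0.295, -0.322], [0.367, -0.288]] [ 0.3313 -0.3049  0.01  ]
pegL [[0.296, 0.289], [0.376, 0.299]] [0.3359 0.2942 0.01  ]
orange [[0.288, -0.199]] [ 0.2876 -0.1988  0.013 ]
green [[0.213, -0.299]] [ 0.2127 -0.2993  0.01  ]
```

```bash
cat >> h.py <<'E'
from scipy.spatial.transform import Rotation as Ro
def pose():
    o=ctrl.get_obs();w=o["eef_rot"];return o["eef_pos"],Ro.from_quat([w[1],w[2],w[3],w[0]]).as_matrix(),o
def go(x,y,z,yaw):
    "print the way to TCP x,y,z with tool-x yaw (deg), in units of full scale"
    p,T,o=pose(); cur=np.degrees(np.arctan2(T[1,0],T[0,0]))
    dy=(yaw-cur+90)%180-90
    a=np.radians(cur+dy); F=np.array([[np.cos(a),np.sin(a),0],[np.sin(a),-np.cos(a),0],[0,0,-1]])
    d=np.array([x,y,z])-p
    f=lambda v:np.round(v/.15,3).tolist()
    tz=Ro.from_matrix(T.T@F).as_rotvec()/np.radians(30)
    print("t=%.1f at"%o["time_s"],p.round(4),"yaw %.1f tilt %.2f"%(cur,np.degrees(np.arccos(-T[2,2]))),"| shift in current axes",f(T.T@d),"in final axes",f(F.T@d),"| turn",tz.round(3).tolist(),"rows: %.1f shift, %.1f turn"%(np.linalg.norm(d)/.0417,np.linalg.norm(tz)/.238),"q6 %.2f"%o["q"][5])
E
python3 -c "
from h import *
go(.331,-.305,.13,25)"
```

```text
t=0.1 at [ 0.172  -0.5482  0.2306] yaw 17.4 tilt 0.08 | shift in current axes [1.497, -1.229, 0.673] in final axes [1.646, -1.022, 0.671] | turn [-0.003, -0.001, -0.253] rows: 7.4 shift, 1.1 turn q6 -0.21
```

```bash
python3 -m handwheel '[{"travel":[0.187,-0.154,0.084],"dr":[0,0,0]},{"travel":[0.187,-0.154,0.084],"dr":[0,0,0]},{"travel":[0.187,-0.154,0.084],"dr":[0,0,0]},{"travel":[0.187,-0.154,0.084],"dr":[0,0,0]},{"travel":[0.187,-0.154,0.084],"dr":[0,0,0]},{"travel":[0.187,-0.154,0.084],"dr":[0,0,0]},{"travel":[0.187,-0.154,0.084],"dr":[0,0,0]},{"travel":[0.187,-0.154,0.084],"dr":[0,0,0]},{"travel":[0,0,0],"dr":[0,0,-0.2]},{"travel":[0,0,0],"dr":[0,0,-0.05]}]' 1; python3 - <<'E'
from h import *
c=viewer.get_calibration("wrist"); im=viewer.camera("wrist")
cv2.imwrite("pics/w1.png",im[:,:,::-1]); go(.331,-.305,.05,25)
import json;json.dump({k:np.array(v).tolist() for k,v in c.items()},open("w1.json","w"))
E
```

```text
time_s: 0.98
eef_pos: [0.3338, -0.2943, 0.1225]
eef_rot: [-0.001, 0.977, 0.214, -0.001]
wrist_force: [0.8, -1.0, 0.8]
opening: 0.998
t=1.0 at [ 0.3334 -0.294   0.1223] yaw 24.5 tilt 0.22 | shift in current axes [-0.044, 0.061, 0.482] in final axes [-0.046, 0.059, 0.482] | turn [-0.006, 0.004, -0.015] rows: 1.8 shift, 0.1 turn q6 0.15
```

View pics/w1.png

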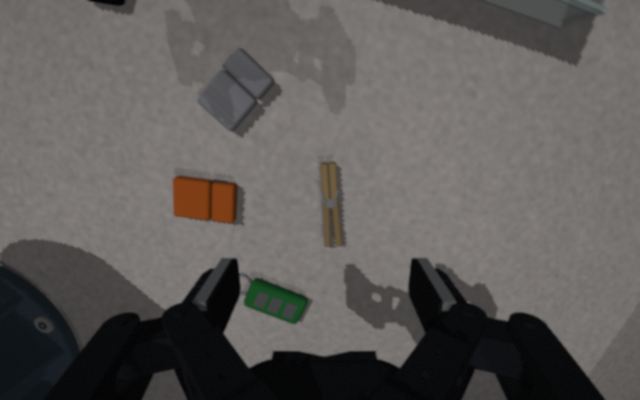

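```bash
cat >> h.py <<'E'
def wood(im): # BGR
    b,g,r=[im[:,:,i].astype(int) for i in range(3)]
    return (r-b>25)&(r-g<60)&(r>60)
E
python3 - <<'E'
from h import *
import json
np.set_printoptions(precision=4,suppress=True)
W={k:np.array(v) if not isinstance(v,float) else v for k,v in json.load(open("w1.json")).items()}
S=viewer.get_calibration("side")
im=cv2.imread("pics/w1.png");sd=cv2.imread("pics/side0.png")
def close(m):return cv2.morphologyEx(m.astype(np.uint8),cv2.MORPH_CLOSE,np.ones((5,5)))
m=close(wood(im))
for k in blobs(m,100):
    print("wrist",cv2.boundingRect(k),rect(W,k,.011))
    cw=cv2.minAreaRect(k)[0]
m=close(wood(sd))
for k in blobs(m,60):
    c=cv2.minAreaRect(k)[0]; print("side",cv2.boundingRect(k),rect(S,k,.011), tri(W,cw,S,c) if c[1]>300 else "")
# lighter in both
for p,q in [((240,49),(235,368)),((274,83),(228,405)),((234,131),(177,398)),((198,98),(180,362))]:
    X,e=tri(W,p,S,(q[0]/2+220,q[1]/2+110));print("lighter",X,e,plane(W,p,.013))
E
```

```text
wrist (323, 204, 18, 43) [ 313.7 -311.5   42.1   15.2   26.4]
wrist (172, 176, 65, 48) [ 287.9 -195.7   58.8   40.   -73.1]
wrist (321, 163, 16, 37) [ 350.5 -291.1   32.7   13.2   25.4]
side (280, 343, 39, 30) [ 330.  -302.9   81.3   18.2   28.6] (array([ 0.3359, -0.2926, -0.0256]), np.float64(0.014398381442260706))
side (262, 293, 27, 32) [ 287.7 -195.8   64.6   41.9  -73.4] (array([ 0.3338, -0.2683,  0.1215]), np.float64(0.0835471459110864))
side (282, 159, 48, 23) [394.6 217.5 135.5  52.8  14.3] 
side (269, 148, 28, 10) [334.5 297.7  80.8  25.8   9.2] 
side (285, 115, 28, 17) [394.1 431.8  86.4  78.7   4.6] 
side (367, 36, 72, 42) [870.1 828.2 302.3 246.1 -60.1] 
side (320, 29, 27, 27) [582.7 952.3 219.9 108.8  82.8] 
side (322, 0, 117, 44) [ 824.3 1207.7  490.6  452.1  -26.9] 
lighter [ 0.4191 -0.1895  0.0307] 0.003157997674940573 [ 0.4184 -0.1836  0.013 ]
lighter [ 0.408  -0.2163  0.0029] 0.004237628165321023 [ 0.406  -0.2173  0.013 ]
lighter [ 0.3561 -0.1991 -0.0006] 0.004046387754852699 [ 0.3572 -0.2009  0.013 ]
lighter [ 0.3664 -0.1566 -0.0057] 0.002530516263756016 [ 0.37   -0.1648  0.013 ]
```

```bash
python3 -c "
from h import *
go(.330,-.3025,.005,27.5)"
```

```text
t=1.0 at [ 0.3334 -0.294   0.1223] yaw 24.5 tilt 0.22 | shift in current axes [-0.043, 0.044, 0.782] in final axes [-0.046, 0.039, 0.782] | turn [-0.006, 0.004, -0.099] rows: 2.8 shift, 0.4 turn q6 0.15
```

```bash
python3 -m handwheel '[{"travel":[-0.043,0.044,0.2],"dr":[0,0,-0.1]},{"travel":[0,0,0.2],"dr":[0,0,0]},{"travel":[0,0,0],"dr":[0,0,0]}]' 0; python3 -c "
from h import *
go(.330,-.3025,.005,27.5)"
```

```text
time_s: 1.28
eef_pos: [0.3313, -0.307, 0.0636]
eef_rot: [0.003, 0.972, 0.236, -0.0]
wrist_force: [-0.9, 0.6, -0.1]
opening: 0.605
t=1.3 at [ 0.3313 -0.307   0.0636] yaw 27.3 tilt 0.29 | shift in current axes [0.006, -0.032, 0.391] in final axes [0.006, -0.031, 0.391] | turn [0.009, 0.003, -0.006] rows: 1.4 shift, 0.0 turn q6 0.09
```

```bash
python3 -m handwheel '[{"travel":[0.006,-0.03,0.13],"dr":[0,0,0]},{"travel":[0,0,0.13],"dr":[0,0,0]},{"travel":[0,0,0.12],"dr":[0,0,0]},{"travel":[0,0,0],"dr":[0,0,0]}]'; python3 -c "
from h import *
go(.330,-.3025,.005,27.5)"
```

```text
time_s: 1.62
eef_pos: [0.3299, -0.3089, 0.0089]
eef_rot: [0.005, 0.973, 0.23, 0.0]
wrist_force: [-0.1, 0.5, -0.3]
opening: 0.502
t=1.6 at [ 0.3299 -0.3089  0.0089] yaw 26.6 tilt 0.52 | shift in current axes [0.02, -0.038, 0.026] in final axes [0.02, -0.038, 0.026] | turn [0.017, 0.003, -0.031] rows: 0.2 shift, 0.2 turn q6 0.09
```

```bash
python3 -m handwheel '[{"travel":[0.02,-0.038,0.02],"dr":[0.02,0,-0.03]},{"travel":[0,0,0],"dr":[0,0,0]}]'; python3 -c "
from h import *
go(.330,-.3025,.005,27.5)"
```

```text
time_s: 1.78
eef_pos: [0.33, -0.3042, 0.0078]
eef_rot: [-0.001, 0.972, 0.236, -0.001]
wrist_force: [-0.0, 0.7, 0.3]
opening: 0.503
t=1.8 at [ 0.33   -0.3042  0.0078] yaw 27.3 tilt 0.12 | shift in current axes [0.005, -0.01, 0.018] in final axes [0.005, -0.01, 0.018] | turn [-0.003, 0.003, -0.007] rows: 0.1 shift, 0.0 turn q6 0.09
```

Close (opening −1) and then lift.

```bash
python3 -m handwheel '[{"travel":[0,-0.005,0.025],"dr":[0,0,0]},{"travel":[0,0,0],"dr":[0,0,0]},{"travel":[0,0,0],"dr":[0,0,0]},{"travel":[0,0,0],"dr":[0,0,0]},{"travel":[0,0,0],"dr":[0,0,0]},{"travel":[0,0,0],"dr":[0,0,0]}]' -1; python3 -m handwheel '[{"travel":[0,0,-0.1],"dr":[0,0,0]},{"travel":[0,0,-0.25],"dr":[0,0,0]},{"travel":[0,0,-0.25],"dr":[0,0,0]},{"travel":[0,0,-0.25],"dr":[0,0,0]},{"travel":[0,0,-0.1],"dr":[0,0,0]},{"travel":[0,0,0],"dr":[0,0,0]}]';python3 -c "
from h import *
go(.587,.271,.13,27.5)"
```

```text
time_s: 2.28
eef_pos: [0.3318, -0.3071, 0.0088]
eef_rot: [0.004, 0.972, 0.235, 0.0]
wrist_force: [-1.6, -0.7, -0.3]
opening: 0.155
time_s: 2.78
eef_pos: [0.3302, -0.304, 0.1559]
eef_rot: [0.0, 0.972, 0.235, -0.001]
wrist_force: [-0.1, -1.1, 0.7]
opening: 0.157
t=2.8 at [ 0.3302 -0.304   0.1559] yaw 27.2 tilt 0.09 | shift in current axes [3.276, -2.625, 0.166] in final axes [3.289, -2.609, 0.173] | turn [0.001, 0.003, -0.009] rows: 15.1 shift, 0.0 turn q6 0.09
```

```bash
python3 -m handwheel '[{"travel":[0.1,-0.08,0],"dr":[0,0,0]},{"travel":[0.21,-0.165,0],"dr":[0,0,0]},{"travel":[0.21,-0.165,0],"dr":[0,0,0]},{"travel":[0.21,-0.165,0],"dr":[0,0,0]},{"travel":[0.21,-0.165,0],"dr":[0,0,0]},{"travel":[0.21,-0.165,0],"dr":[0,0,0]},{"travel":[0.21,-0.165,0],"dr":[0,0,0]},{"travel":[0.21,-0.165,0],"dr":[0,0,0]},{"travel":[0.21,-0.165,0],"dr":[0,0,0]},{"travel":[0.21,-0.165,0],"dr":[0,0,0]},{"travel":[0.21,-0.165,0],"dr":[0,0,0]},{"travel":[0.21,-0.165,0],"dr":[0,0,0]},{"travel":[0.21,-0.165,0],"dr":[0,0,0]},{"travel":[0.21,-0.165,0],"dr":[0,0,0]},{"travel":[0.21,-0.165,0],"dr":[0,0,0]},{"travel":[0.1,-0.08,0],"dr":[0,0,0]},{"travel":[0,0,0],"dr":[0,0,0]}]'; python3 - <<'E'
from h import *
c=viewer.get_calibration("wrist"); im=viewer.camera("wrist")
cv2.imwrite("pics/w2.png",im[:,:,::-1]); go(.595,.255,.07,27.5)
import json;json.dump({k:np.array(v).tolist() for k,v in c.items()},open("w2.json","w"))
E
```

```text
time_s: 4.2
eef_pos: [0.582, 0.2631, 0.1293]
eef_rot: [0.001, 0.973, 0.232, -0.009]
wrist_force: [-0.2, -1.5, -1.1]
opening: 0.158
t=4.2 at [0.5809 0.2617 0.1286] yaw 26.8 tilt 1.14 | shift in current axes [0.072, 0.083, 0.389] in final axes [0.063, 0.083, 0.391] | turn [-0.004, 0.038, -0.024] rows: 1.5 shift, 0.2 turn q6 1.34
```

View pics/w2.png

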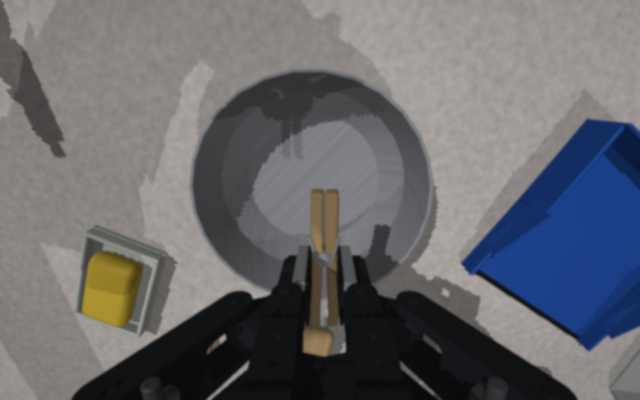

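```bash
python3 - <<'E'
from h import *
import json
from scipy.optimize import least_squares
W={k:np.array(v) if not isinstance(v,float) else v for k,v in json.load(open("w2.json")).items()}
P=np.array([plane(W,p,.06)[:2] for p in [(191,185),(434,190),(312,69),(205,240)]])
r=least_squares(lambda a:np.hypot(*(P-a[:2]).T)-a[2],[.58,.27,.09]);print(r.x,r.fun)
E
```

```text
[0.58772137 0.27576262 0.09132952] [-3.29303572e-04 -8.17696576e-05  1.47380657e-04  2.63692613e-04]
```

```bash
python3 -m handwheel '[{"travel":[0.07,0.07,0],"dr":[0,0.04,-0.02]},{"travel":[0,0,0.15],"dr":[0,0,0]},{"travel":[0,0,0.15],"dr":[0,0,0]},{"travel":[0,0,0],"dr":[0,0,0]}]'; python3 -c "
from h import *
go(.596,.258,.016,27.5)"
```

```text
time_s: 4.58
eef_pos: [0.5926, 0.254, 0.0778]
eef_rot: [-0.0, 0.971, 0.237, -0.002]
wrist_force: [-0.5, 0.1, -2.2]
opening: 0.152
t=4.6 at [0.5926 0.254  0.0778] yaw 27.4 tilt 0.21 | shift in current axes [0.034, -0.013, 0.412] in final axes [0.032, -0.013, 0.412] | turn [-0.003, 0.006, -0.002] rows: 1.5 shift, 0.0 turn q6 1.31
```

```bash
python3 -m handwheel '[{"travel":[0.03,-0.013,0.13],"dr":[0,0,0]},{"travel":[0,0,0.13],"dr":[0,0,0]},{"travel":[0,0,0.08],"dr":[0,0,0]},{"travel":[0,0,0],"dr":[0,0,0]}]'; python3 -c "
from h import *
go(.596,.258,.013,27.5)"
```

```text
time_s: 4.92
eef_pos: [0.5936, 0.253, 0.0244]
eef_rot: [-0.0, 0.972, 0.235, -0.004]
wrist_force: [-1.3, -0.0, -0.6]
opening: 0.153
t=4.9 at [0.5936 0.253  0.0244] yaw 27.2 tilt 0.46 | shift in current axes [0.03, -0.023, 0.076] in final axes [0.029, -0.023, 0.076] | turn [-0.004, 0.015, -0.01] rows: 0.3 shift, 0.1 turn q6 1.32
```

```bash
python3 -m handwheel '[{"travel":[0.03,-0.023,0.05],"dr":[0,0.015,0]},{"travel":[0,0,0.025],"dr":[0,0,0]},{"travel":[0,0,0],"dr":[0,0,0]}]'; python3 -c "
from h import *
go(.596,.258,.013,27.5)"
```

```text
time_s: 5.17
eef_pos: [0.5967, 0.2573, 0.014]
eef_rot: [-0.001, 0.972, 0.234, 0.001]
wrist_force: [-0.1, 0.6, 0.2]
opening: 0.158
t=5.2 at [0.5967 0.2573 0.014 ] yaw 27.1 tilt 0.12 | shift in current axes [-0.002, -0.006, 0.007] in final axes [-0.002, -0.006, 0.007] | turn [-0.003, -0.003, -0.013] rows: 0.0 shift, 0.1 turn q6 1.32
```

```bash
python3 -m handwheel '[{"travel":[0,0,0],"dr":[0,0,0]},{"travel":[0,0,0],"dr":[0,0,0]},{"travel":[0,0,-0.1],"dr":[0,0,0]},{"travel":[0,0,-0.25],"dr":[0,0,0]},{"travel":[0,0,-0.25],"dr":[0,0,0]},{"travel":[0,0,-0.25],"dr":[0,0,0.2]},{"travel":[0,0,-0.1],"dr":[0,0,0.23]},{"travel":[0,0,0],"dr":[0,0,0.2]},{"travel":[0,0,0],"dr":[0,0,0]}]' -0.4; python3 -c "
from h import *
go(.335,.296,.11,8)"
```

```text
time_s: 5.92
eef_pos: [0.5985, 0.2581, 0.1755]
eef_rot: [-0.002, 0.998, 0.065, 0.005]
wrist_force: [-1.1, 0.3, 0.1]
opening: 0.301
t=5.9 at [0.5985 0.2581 0.1755] yaw 7.5 tilt 0.63 | shift in current axes [-1.713, -0.478, 0.42] in final axes [-1.705, -0.495, 0.437] | turn [-0.005, -0.02, -0.017] rows: 6.6 shift, 0.1 turn q6 1.66
```

```bash
python3 -m handwheel '[{"travel":[-0.12,-0.03,0],"dr":[0,0,0]},{"travel":[-0.24,-0.066,0],"dr":[0,0,0]},{"travel":[-0.24,-0.066,0],"dr":[0,0,0]},{"travel":[-0.24,-0.066,0.04],"dr":[0,0,0]},{"travel":[-0.24,-0.066,0.08],"dr":[0,0,0]},{"travel":[-0.24,-0.066,0.08],"dr":[0,0,0]},{"travel":[-0.24,-0.066,0.1],"dr":[0,0,0]},{"travel":[-0.12,-0.04,0.1],"dr":[0,0,0]},{"travel":[0,0,0],"dr":[0,0,0]}]' 0; python3 - <<'E'
from h import *
c=viewer.get_calibration("wrist"); im=viewer.camera("wrist")[:,:,::-1].copy()
cv2.imwrite("pics/w3.png",im); 
m=cv2.morphologyEx(wood(im).astype(np.uint8),cv2.MORPH_CLOSE,np.ones((9,9)))
for k in blobs(m,150): print(cv2.boundingRect(k),rect(c,k,.011),rect(c,k,.038))
go(.335,.296,.05,8)
E
```

```text
time_s: 6.67
eef_pos: [0.3334, 0.2917, 0.1168]
eef_rot: [-0.003, 0.997, 0.08, 0.013]
wrist_force: [-1.1, -0.5, -0.3]
opening: 0.503
(307, 156, 18, 88) [334.8 300.1  79.7  15.6   9.1] [342.8 300.4  71.1  13.9   9.1]
(433, 72, 58, 167) [390.2 183.1 141.6  46.8  14. ] [392.2 196.1 126.3  41.7  14. ]
(147, 58, 68, 108) [391.6 420.9  83.9  56.    3.4] [393.4 408.2  74.8  50.    3.4]
t=6.7 at [0.3356 0.2921 0.1183] yaw 9.1 tilt 1.66 | shift in current axes [-0.013, -0.025, 0.455] in final axes [-0.0, -0.026, 0.455] | turn [-0.008, -0.055, 0.037] rows: 1.6 shift, 0.3 turn q6 1.87
```

View pics/w3.png

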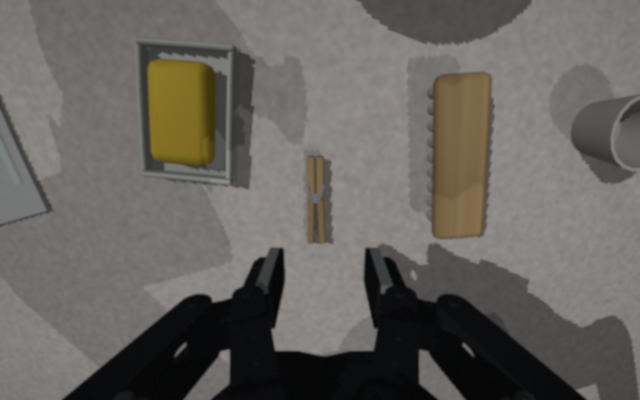

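```bash
python3 -m handwheel '[{"travel":[0,-0.045,0.13],"dr":[0,-0.055,0]},{"travel":[0,0,0.2],"dr":[0,0,0]},{"travel":[0,0,0.2],"dr":[0,0,0]},{"travel":[0,0,0.1],"dr":[0,0,0]},{"travel":[0,0,0],"dr":[0,0,0]}]'; python3 -c "
from h import *
go(.3348,.299,.006,9)"
```

```text
time_s: 7.13
eef_pos: [0.3489, 0.3036, 0.0295]
eef_rot: [-0.005, 0.996, 0.085, 0.009]
wrist_force: [-1.5, -0.5, 0.0]
opening: 0.5
t=7.1 at [0.3489 0.3036 0.0295] yaw 9.7 tilt 1.22 | shift in current axes [-0.101, 0.016, 0.154] in final axes [-0.097, 0.016, 0.156] | turn [-0.017, -0.037, 0.024] rows: 0.7 shift, 0.2 turn q6 1.85
```

```bash
python3 -m handwheel '[{"travel":[-0.1,0.016,0],"dr":[-0.015,-0.04,0.02]},{"travel":[0,0,0.08],"dr":[0,0,0]},{"travel":[0,0,0.07],"dr":[0,0,0]},{"travel":[0,0,0],"dr":[0,0,0]}]'; python3 -c "
from h import *
go(.3348,.299,.006,9)"
```

```text
time_s: 7.47
eef_pos: [0.3392, 0.2992, 0.0107]
eef_rot: [-0.001, 0.997, 0.079, 0.001]
wrist_force: [-0.4, -0.3, 0.3]
opening: 0.497
t=7.5 at [0.3392 0.2992 0.0107] yaw 9.1 tilt 0.13 | shift in current axes [-0.029, -0.003, 0.031] in final axes [-0.029, -0.003, 0.031] | turn [-0.003, -0.003, 0.003] rows: 0.2 shift, 0.0 turn q6 1.87
```

```bash
python3 -m handwheel '[{"travel":[-0.03,0,0.03],"dr":[0,0,0]},{"travel":[0,0,0],"dr":[0,0,0]}]'; python3 -m handwheel '[{"travel":[0,0,0.01],"dr":[0,0,0]},{"travel":[0,0,0],"dr":[0,0,0]},{"travel":[0,0,0],"dr":[0,0,0]},{"travel":[0,0,0],"dr":[0,0,0]},{"travel":[0,0,0],"dr":[0,0,0]},{"travel":[0,0,0],"dr":[0,0,0]}]' -1; python3 -m handwheel '[{"travel":[0,0,-0.1],"dr":[0,0,0]},{"travel":[0,0,-0.25],"dr":[0,0,0]},{"travel":[0,0,-0.25],"dr":[0,0,0]},{"travel":[0,0,-0.25],"dr":[0,0,0]},{"travel":[0,0,-0.15],"dr":[0,0,-0.2]},{"travel":[0,0,0],"dr":[0,0,-0.2]},{"travel":[0,0,0],"dr":[0,0,-0.2]},{"travel":[0,0,0],"dr":[0,0,0]}]';python3 -c "
from h import *
go(.580,.290,.15,27)"
```

```text
time_s: 7.63
eef_pos: [0.3356, 0.2988, 0.0075]
eef_rot: [-0.001, 0.997, 0.079, 0.002]
wrist_force: [-0.7, 0.3, 0.3]
opening: 0.499
time_s: 8.13
eef_pos: [0.3368, 0.2997, 0.0083]
eef_rot: [-0.002, 0.997, 0.08, 0.003]
wrist_force: [0.0, -0.2, 0.2]
opening: 0.152
time_s: 8.8
eef_pos: [0.335, 0.2985, 0.1656]
eef_rot: [-0.001, 0.971, 0.241, 0.003]
wrist_force: [0.3, 0.4, -0.0]
opening: 0.155
t=8.8 at [0.335  0.2985 0.1656] yaw 27.9 tilt 0.31 | shift in current axes [1.416, 0.815, 0.111] in final axes [1.429, 0.792, 0.104] | turn [-0.001, -0.01, 0.03] rows: 5.9 shift, 0.1 turn q6 1.55
```

```bash
python3 -m handwheel '[{"travel":[0.12,0.07,0],"dr":[0,0,0]},{"travel":[0.22,0.125,0],"dr":[0,0,0]},{"travel":[0.22,0.125,0],"dr":[0,0,0]},{"travel":[0.22,0.125,0],"dr":[0,0,0]},{"travel":[0.22,0.125,0],"dr":[0,0,0]},{"travel":[0.22,0.125,0],"dr":[0,0,0]},{"travel":[0.12,0.07,0],"dr":[0,0,0]},{"travel":[0,0,0],"dr":[0,0,0]},{"travel":[0,0,0],"dr":[0,0,0]}]'; python3 - <<'E'
from h import *
c=viewer.get_calibration("wrist"); im=viewer.camera("wrist")[:,:,::-1].copy()
cv2.imwrite("pics/w4.png",im); go(.580,.290,.07,27)
E
```

```text
time_s: 9.55
eef_pos: [0.5724, 0.2873, 0.1589]
eef_rot: [-0.001, 0.974, 0.227, -0.002]
wrist_force: [-0.2, 0.7, -0.7]
opening: 0.151
t=9.6 at [0.572  0.2872 0.1588] yaw 26.3 tilt 0.23 | shift in current axes [0.058, 0.009, 0.592] in final axes [0.056, 0.008, 0.592] | turn [-0.005, 0.006, -0.023] rows: 2.1 shift, 0.1 turn q6 1.39
```

View pics/w4.png

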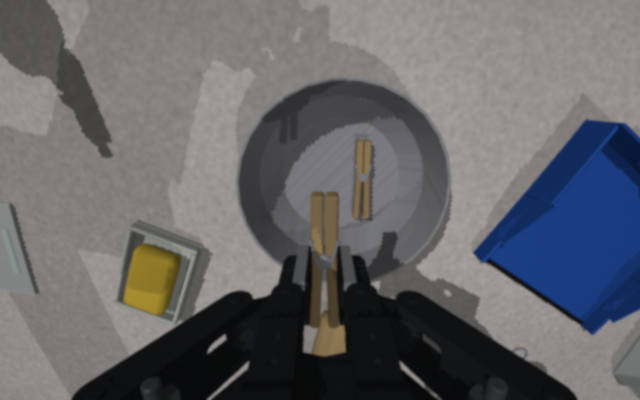

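```bash
python3 -m handwheel '[{"travel":[0.05,-0.01,0.1],"dr":[0,0,-0.02]},{"travel":[0,0,0.2],"dr":[0,0,0]},{"travel":[0,0,0.2],"dr":[0,0,0]},{"travel":[0,0,0.12],"dr":[0,0,0]},{"travel":[0,0,0],"dr":[0,0,0]}]'; python3 -c "
from h import *
go(.578,.293,.0135,27)"
```

```text
time_s: 10.02
eef_pos: [0.5723, 0.2941, 0.0644]
eef_rot: [-0.001, 0.973, 0.231, -0.002]
wrist_force: [-0.4, 0.3, -1.2]
opening: 0.152
t=10.0 at [0.5723 0.2941 0.0644] yaw 26.7 tilt 0.24 | shift in current axes [0.031, 0.025, 0.339] in final axes [0.03, 0.024, 0.339] | turn [-0.006, 0.005, -0.009] rows: 1.2 shift, 0.1 turn q6 1.39
```

```bash
python3 -m handwheel '[{"travel":[0.03,0.025,0.1],"dr":[0,0,-0.01]},{"travel":[0,0,0.12],"dr":[0,0,0]},{"travel":[0,0,0.08],"dr":[0,0,0]},{"travel":[0,0,0],"dr":[0,0,0]}]'; python3 -c "
from h import *
go(.578,.293,.0135,27)"
```

```text
time_s: 10.35
eef_pos: [0.5738, 0.2948, 0.0205]
eef_rot: [-0.001, 0.972, 0.234, -0.003]
wrist_force: [-1.0, -0.2, 1.0]
opening: 0.155
t=10.3 at [0.5738 0.2948 0.0205] yaw 27.1 tilt 0.33 | shift in current axes [0.02, 0.023, 0.047] in final axes [0.02, 0.023, 0.047] | turn [-0.007, 0.008, 0.002] rows: 0.2 shift, 0.0 turn q6 1.39
```

```bash
python3 -m handwheel '[{"travel":[0.02,0.02,0.04],"dr":[0,0,0]},{"travel":[0,0,0.02],"dr":[0,0,0]},{"travel":[0,0,0],"dr":[0,0,0]}]'; python3 -m handwheel '[{"travel":[0,0,0],"dr":[0,0,0]},{"travel":[0,0,0],"dr":[0,0,0]},{"travel":[0,0,-0.1],"dr":[0,0,0]},{"travel":[0,0,-0.25],"dr":[0,0,0]},{"travel":[0,0,-0.25],"dr":[0,0,0]},{"travel":[0,0,-0.25],"dr":[0,0,0.2]},{"travel":[0,0,-0.1],"dr":[0,0,0.23]},{"travel":[0,0,0],"dr":[0,0,0.05]},{"travel":[0,0,0],"dr":[0,0,0]}]' -0.4; python3 -c "
from h import *
go(.392,.193,.15,13)"
```

```text
time_s: 10.6
eef_pos: [0.5782, 0.2945, 0.0138]
eef_rot: [-0.001, 0.972, 0.234, -0.001]
wrist_force: [0.4, 0.0, -0.0]
opening: 0.158
time_s: 11.35
eef_pos: [0.5804, 0.2945, 0.1742]
eef_rot: [-0.002, 0.995, 0.104, 0.002]
wrist_force: [0.3, 0.2, -0.6]
opening: 0.303
t=11.3 at [0.5804 0.2945 0.1742] yaw 12.0 tilt 0.35 | shift in current axes [-1.37, 0.402, 0.153] in final axes [-1.376, 0.377, 0.162] | turn [-0.006, -0.01, -0.034] rows: 5.2 shift, 0.2 turn q6 1.65
```

```bash
python3 -m handwheel '[{"travel":[-0.12,0.035,0],"dr":[0,0,0]},{"travel":[-0.24,0.066,0],"dr":[0,0,0]},{"travel":[-0.24,0.066,0],"dr":[0,0,0]},{"travel":[-0.24,0.066,0],"dr":[0,0,0]},{"travel":[-0.24,0.066,0],"dr":[0,0,0]},{"travel":[-0.2,0.066,0],"dr":[0,0,0]},{"travel":[-0.1,0.03,0],"dr":[0,0,-0.03]},{"travel":[0,0,0],"dr":[0,0,0]},{"travel":[0,0,0],"dr":[0,0,0]}]' 0.6; python3 - <<'E'
from h import *
c=viewer.get_calibration("wrist"); im=viewer.camera("wrist")[:,:,::-1].copy()
cv2.imwrite("pics/w5.png",im)
m=cv2.morphologyEx(wood(im).astype(np.uint8),cv2.MORPH_CLOSE,np.ones((5,5)))
k=max(blobs(m,150),key=cv2.contourArea);print(cv2.boundingRect(k),rect(c,k,.038),cv2.minAreaRect(k)[0])
go(.392,.193,.05,13)
S=viewer.get_calibration("side")
# heights: brush end midpoints in side vs. this view
box=cv2.boxPoints(cv2.minAreaRect(k));print(box)
E
```

```text
time_s: 12.1
eef_pos: [0.3831, 0.1895, 0.1762]
eef_rot: [-0.003, 0.993, 0.118, 0.007]
wrist_force: [1.2, -0.3, 0.5]
opening: 0.799
(301, 116, 43, 127) [393.  193.6 126.2  39.8  14.1] (321.9999694824219, 179.0)
t=12.2 at [0.3835 0.1897 0.1762] yaw 13.5 tilt 0.87 | shift in current axes [0.048, -0.005, 0.842] in final axes [0.06, -0.009, 0.842] | turn [-0.007, -0.028, 0.018] rows: 3.0 shift, 0.1 turn q6 1.51
[[300.99997 116.00001]
 [342.99997 116.00001]
 [342.99997 242.     ]
 [300.99997 242.     ]]
```

View pics/w5.png

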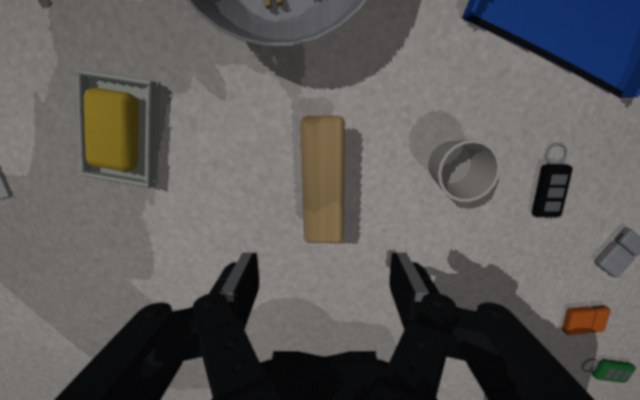

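```bash
python3 -m handwheel '[{"travel":[0.065,-0.01,0.1],"dr":[0,-0.03,-0.02]},{"travel":[0,0,0.25],"dr":[0,0,0]},{"travel":[0,0,0.25],"dr":[0,0,0]},{"travel":[0,0,0.1],"dr":[0,0,0]},{"travel":[0,0,0],"dr":[0,0,0]}]'; python3 -c "
from h import *
go(.393,.193,.010,14)"
```

```text
time_s: 12.57
eef_pos: [0.4042, 0.1973, 0.0724]
eef_rot: [-0.002, 0.992, 0.124, 0.007]
wrist_force: [-0.5, -0.2, 0.5]
opening: 0.802
t=12.6 at [0.4042 0.1973 0.0724] yaw 14.2 tilt 0.80 | shift in current axes [-0.085, 0.011, 0.415] in final axes [-0.079, 0.01, 0.416] | turn [-0.006, -0.026, 0.008] rows: 1.5 shift, 0.1 turn q6 1.51
```

```bash
python3 -m handwheel '[{"travel":[-0.085,0.01,0.0],"dr":[0,-0.03,0]},{"travel":[0,0,0.15],"dr":[0,0,0]},{"travel":[0,0,0.15],"dr":[0,0,0]},{"travel":[0,0,0.1],"dr":[0,0,0]},{"travel":[0,0,0],"dr":[0,0,0]}]'; python3 -c "
from h import *
go(.393,.193,.010,14)"
```

```text
time_s: 12.98
eef_pos: [0.3964, 0.1941, 0.0149]
eef_rot: [-0.001, 0.992, 0.125, 0.0]
wrist_force: [0.5, -0.1, -0.0]
opening: 0.799
t=13.0 at [0.3964 0.1941 0.0149] yaw 14.4 tilt 0.16 | shift in current axes [-0.024, 0.002, 0.033] in final axes [-0.024, 0.002, 0.033] | turn [-0.005, -0.001, 0.012] rows: 0.1 shift, 0.1 turn q6 1.50
```

```bash
python3 -m handwheel '[{"travel":[-0.02,0,0.03],"dr":[0,0,0]},{"travel":[0,0,0],"dr":[0,0,0]}]'; python3 -m handwheel '[{"travel":[0,0,0.01],"dr":[0,0,0]},{"travel":[0,0,0],"dr":[0,0,0]},{"travel":[0,0,0],"dr":[0,0,0]},{"travel":[0,0,0],"dr":[0,0,0]},{"travel":[0,0,0],"dr":[0,0,0]},{"travel":[0,0,0],"dr":[0,0,0]},{"travel":[0,0,0],"dr":[0,0,0]}]' -1; python3 -c "
from h import *
go(.393,.193,.010,14)";python3 -m handwheel '[{"travel":[0,0,-0.1],"dr":[0,0,0]},{"travel":[0,0,-0.25],"dr":[0,0,0]},{"travel":[0,0,-0.25],"dr":[0,0,0]},{"travel":[0,0,-0.25],"dr":[0,0,0]},{"travel":[0,0,-0.15],"dr":[0,0,0.2]},{"travel":[0,0,0],"dr":[0,0,0.23]},{"travel":[0,0,0],"dr":[0,0,0.23]},{"travel":[0,0,0],"dr":[0,0,0]}]';python3 -c "
from h import *
go(.643,-.015,.16,-6)"
```

```text
time_s: 13.15
eef_pos: [0.3945, 0.1936, 0.0121]
eef_rot: [-0.001, 0.992, 0.125, 0.001]
wrist_force: [-0.7, -0.2, -0.0]
opening: 0.798
time_s: 13.73
eef_pos: [0.398, 0.1944, 0.0154]
eef_rot: [-0.002, 0.992, 0.125, 0.005]
wrist_force: [-0.5, 0.1, -1.7]
opening: 0.479
t=13.7 at [0.398  0.1944 0.0154] yaw 14.4 tilt 0.57 | shift in current axes [-0.035, 0.001, 0.036] in final axes [-0.035, 0.001, 0.036] | turn [-0.004, -0.019, 0.014] rows: 0.2 shift, 0.1 turn q6 1.50
time_s: 14.4
eef_pos: [0.3944, 0.1932, 0.1716]
eef_rot: [-0.002, 0.999, -0.054, 0.002]
wrist_force: [-0.1, -1.5, -0.6]
opening: 0.476
t=14.4 at [0.3944 0.1932 0.1716] yaw -6.2 tilt 0.31 | shift in current axes [1.798, 1.2, 0.079] in final axes [1.794, 1.207, 0.077] | turn [-0.007, -0.007, -0.008] rows: 7.8 shift, 0.1 turn q6 1.86
```

```bash
python3 -m handwheel '[{"travel":[0.1,0.07,0],"dr":[0,0,0]},{"travel":[0.22,0.148,0],"dr":[0,0,0]},{"travel":[0.22,0.148,0],"dr":[0,0,0]},{"travel":[0.22,0.148,0],"dr":[0,0,0]},{"travel":[0.22,0.148,0],"dr":[0,0,0]},{"travel":[0.22,0.148,0],"dr":[0,0,0]},{"travel":[0.22,0.148,0],"dr":[0,0,0]},{"travel":[0.22,0.148,0],"dr":[0,0,0]},{"travel":[0.1,0.07,0],"dr":[0,0,0]},{"travel":[0,0,0],"dr":[0,0,0]},{"travel":[0,0,0],"dr":[0,0,0]}]'; python3 - <<'E'
from h import *
c=viewer.get_calibration("wrist"); im=viewer.camera("wrist")[:,:,::-1].copy()
cv2.imwrite("pics/w6.png",im); go(.643,-.015,.07,-6)
import json;json.dump({k:np.array(v).tolist() for k,v in c.items()},open("w6.json","w"))
E
```

```text
time_s: 15.32
eef_pos: [0.6427, -0.0159, 0.1601]
eef_rot: [-0.003, 1.0, -0.031, -0.005]
wrist_force: [-0.0, 0.9, -1.7]
opening: 0.48
t=15.4 at [ 0.6422 -0.0156  0.1599] yaw -3.5 tilt 0.68 | shift in current axes [0.011, -0.001, 0.599] in final axes [0.005, -0.005, 0.599] | turn [-0.01, 0.021, 0.082] rows: 2.2 shift, 0.4 turn q6 1.42
```

View pics/w6.png

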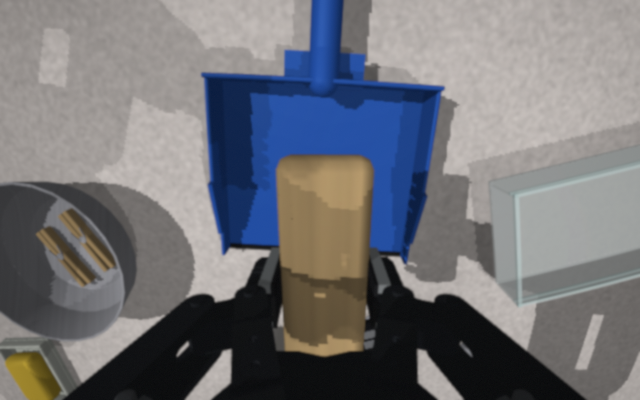

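```bash
python3 - <<'E'
from h import *
import json
W={k:np.array(v) if not isinstance(v,float) else v for k,v in json.load(open("w6.json")).items()}
np.set_printoptions(precision=4,suppress=True)
a=plane(W,(204,74),.046);b=plane(W,(443,88),.046);print(a,b,np.linalg.norm(a-b))
e=plane(W,(228,246),.003);f=plane(W,(405,262),.003);print(e,f,np.linalg.norm(f-e),(a+b)/2,(e+f)/2)
for d in(a-b,e-f):print(np.degrees(np.arctan2(d[1],d[0]))-90)
S=viewer.get_calibration("side");print(tri(W,(204,74),S,(450,186)))
E
```

```text
[0.7533 0.0752 0.046 ] [ 0.7305 -0.1181  0.046 ] 0.19467156694952437
[0.5782 0.0974 0.003 ] [ 0.546  -0.1022  0.003 ] 0.2021501153632544 [ 0.7419 -0.0214  0.046 ] [ 0.5621 -0.0024  0.003 ]
-6.7295500600927625
-9.162786528339936
(array([0.7543, 0.074 , 0.0466]), np.float64(0.002806068786887655))
```

```bash
python3 -m handwheel '[{"travel":[0.035,-0.02,0.05],"dr":[0,0.02,0.1]},{"travel":[0,0,0.22],"dr":[0,0,0]},{"travel":[0,0,0.22],"dr":[0,0,0]},{"travel":[0,0,0.1],"dr":[0,0,0]},{"travel":[0,0,0],"dr":[0,0,0]}]'; python3 -c "
from h import *
go(.647,-.0115,.021,-6.7)"
```

```text
time_s: 15.78
eef_pos: [0.6441, -0.0068, 0.0697]
eef_rot: [-0.003, 0.999, -0.052, 0.0]
wrist_force: [-0.9, 0.1, -1.4]
opening: 0.478
t=15.8 at [ 0.6441 -0.0068  0.0697] yaw -5.9 tilt 0.35 | shift in current axes [0.023, 0.031, 0.325] in final axes [0.023, 0.029, 0.325] | turn [-0.012, 0.0, 0.026] rows: 1.2 shift, 0.1 turn q6 1.47
```

```bash
python3 -m handwheel '[{"travel":[0.02,0.03,0.1],"dr":[-0.01,0,0.02]},{"travel":[0,0,0.12],"dr":[0,0,0]},{"travel":[0,0,0.08],"dr":[0,0,0]},{"travel":[0,0,0],"dr":[0,0,0]}]'; python3 -c "
from h import *
go(.647,-.0115,.018,-6.7)"
```

```text
time_s: 16.12
eef_pos: [0.644, -0.0069, 0.0255]
eef_rot: [-0.001, 0.999, -0.052, -0.001]
wrist_force: [-0.2, 0.2, -0.9]
opening: 0.478
t=16.1 at [ 0.644  -0.0069  0.0255] yaw -6.0 tilt 0.12 | shift in current axes [0.023, 0.028, 0.05] in final axes [0.023, 0.028, 0.05] | turn [-0.003, 0.003, 0.023] rows: 0.2 shift, 0.1 turn q6 1.48
```

```bash
python3 -m handwheel '[{"travel":[0,0,0.04],"dr":[0,0,0]},{"travel":[0,0,0.0],"dr":[0,0,0]}]';python3 -m handwheel '[{"travel":[0,0,0.02],"dr":[0,0,0]},{"travel":[0,0,0.01],"dr":[0,0,0]},{"travel":[0,0,0.0],"dr":[0,0,0]}]'
```

```text
time_s: 16.28
eef_pos: [0.644, -0.0059, 0.0207]
eef_rot: [-0.001, 0.999, -0.051, -0.0]
wrist_force: [-0.0, 1.1, -1.5]
opening: 0.477
time_s: 16.53
eef_pos: [0.6458, -0.0058, 0.0188]
eef_rot: [-0.001, 0.999, -0.051, 0.002]
wrist_force: [0.1, 0.1, -1.7]
opening: 0.479
```

```bash
python3 -m handwheel '[{"travel":[0,0,0.02],"dr":[0,0,0]},{"travel":[0,0,0.0],"dr":[0,0,0]}]';python3 -m handwheel '[{"travel":[0,0,0.02],"dr":[0,0,0]},{"travel":[0,0,0.0],"dr":[0,0,0]}]'
```

```text
time_s: 16.7
eef_pos: [0.6471, -0.0061, 0.0172]
eef_rot: [-0.0, 0.999, -0.051, 0.003]
wrist_force: [0.7, -0.8, -1.6]
opening: 0.478
time_s: 16.87
eef_pos: [0.6482, -0.0064, 0.0174]
eef_rot: [-0.0, 0.999, -0.051, 0.004]
wrist_force: [0.7, 0.5, -2.4]
opening: 0.48
```

```bash
python3 -m handwheel '[{"travel":[0,0,0.03],"dr":[0,0.015,0]},{"travel":[0,0,0.0],"dr":[0,0,0]},{"travel":[0,0,0.0],"dr":[0,0,0]}]'
```

```text
time_s: 17.12
eef_pos: [0.6506, -0.0069, 0.0184]
eef_rot: [0.0, 0.999, -0.051, 0.01]
wrist_force: [-0.2, 0.3, -1.6]
opening: 0.48
```

```bash
python3 -m handwheel '[{"travel":[-0.02,0,0.02],"dr":[0,-0.04,0]},{"travel":[0,0,0.01],"dr":[0,0,0]}]'; python3 -c "
from h import *
go(.647,-.0115,.016,-6.7);print(pose()[2]['wrist_force'])"
```

```text
time_s: 17.28
eef_pos: [0.649, -0.0068, 0.0165]
eef_rot: [-0.0, 0.999, -0.051, 0.0]
wrist_force: [-11.5, -0.2, 20.6]
opening: 0.478
t=17.3 at [ 0.649  -0.0068  0.0165] yaw -5.8 tilt 0.06 | shift in current axes [-0.01, 0.033, 0.003] in final axes [-0.01, 0.033, 0.003] | turn [-0.0, -0.002, 0.029] rows: 0.1 shift, 0.1 turn q6 1.48
[-11.52644465  -0.1579852   20.62709006]
```

```bash
python3 -m handwheel '[{"travel":[0,0,0],"dr":[0,0,0]},{"travel":[0,0,0],"dr":[0,0,0]},{"travel":[0,0,0],"dr":[0,0,0]},{"travel":[0,0,-0.1],"dr":[0,0,0]},{"travel":[0,0,-0.25],"dr":[0,0,0]},{"travel":[0,0,-0.25],"dr":[0,0,0]},{"travel":[0,0,-0.25],"dr":[0,0,0]},{"travel":[0,0,-0.2],"dr":[0,0,0]},{"travel":[0,0,0],"dr":[0,0,0]}]' 0.4; python3 -c "
from h import *
go(.44,-.066,.13,12)"
```

```text
time_s: 18.03
eef_pos: [0.6454, -0.0065, 0.1771]
eef_rot: [-0.001, 0.999, -0.051, -0.007]
wrist_force: [1.2, -0.8, 0.7]
opening: 0.703
t=18.0 at [ 0.6454 -0.0065  0.1771] yaw -5.9 tilt 0.79 | shift in current axes [-1.317, 0.535, 0.332] in final axes [-1.422, 0.103, 0.314] | turn [-0.006, 0.026, -0.596] rows: 5.3 shift, 2.5 turn q6 1.48
```

Now to the key, turning first, then checking the brush and key from there.

```bash
python3 -m handwheel '[{"travel":[0,0,0],"dr":[0,0.026,-0.2]},{"travel":[0,0,0],"dr":[0,0,-0.2]},{"travel":[0,0,0],"dr":[0,0,-0.2]},{"travel":[-0.15,0.01,0],"dr":[0,0,0]},{"travel":[-0.25,0.018,0],"dr":[0,0,0]},{"travel":[-0.25,0.018,0],"dr":[0,0,0]},{"travel":[-0.25,0.018,0.05],"dr":[0,0,0]},{"travel":[-0.25,0.018,0.1],"dr":[0,0,0]},{"travel":[-0.2,0.018,0.1],"dr":[0,0,0]},{"travel":[-0.1,0,0.05],"dr":[0,0,0]},{"travel":[0,0,0],"dr":[0,0,0]},{"travel":[0,0,0],"dr":[0,0,0]}]'; python3 - <<'E'
from h import *
c=viewer.get_calibration("wrist"); im=viewer.camera("wrist")[:,:,::-1].copy()
cv2.imwrite("pics/w7.png",im)
m=(im.max(2)<45).astype(np.uint8); m=cv2.morphologyEx(m,cv2.MORPH_CLOSE,np.ones((7,7)))
for k in blobs(m,300):
    print(cv2.boundingRect(k),rect(c,k,.011))
go(.44,-.066,.05,12)
import json;json.dump({k:np.array(v).tolist() for k,v in c.items()},open("w7.json","w"))
E
```

```text
time_s: 19.03
eef_pos: [0.4312, -0.0713, 0.1366]
eef_rot: [0.001, 0.993, 0.114, 0.007]
wrist_force: [0.6, -0.2, 1.0]
opening: 0.7
(59, 251, 531, 149) [ 267.9 -113.5  708.4  224.2  -77.3]
(297, 154, 35, 63) [439.5 -60.6  59.8  31.7  13.5]
(203, 0, 181, 68) [564.1 -16.8 155.6   7.9  82.4]
t=19.1 at [ 0.4316 -0.0713  0.1367] yaw 13.2 tilt 0.80 | shift in current axes [0.055, -0.024, 0.579] in final axes [0.062, -0.023, 0.578] | turn [0.008, -0.026, 0.039] rows: 2.1 shift, 0.2 turn q6 0.90
```

View pics/w7.png

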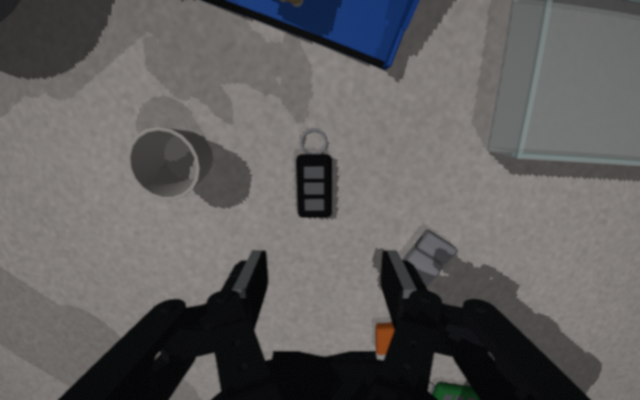

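```bash
python3 - <<'E'
from h import *
import json
W={k:np.array(v) if not isinstance(v,float) else v for k,v in json.load(open("w7.json")).items()}
S=viewer.get_calibration("side");sd=cv2.imread("pics/side0.png")
im=cv2.imread("pics/w7.png")
f=lambda i,m:min(blobs(cv2.morphologyEx((m<(45)).astype(np.uint8),cv2.MORPH_CLOSE,np.ones((5,5))),150),key=lambda k:np.hypot(*(np.array(cv2.minAreaRect(k)[0])-i)))
kw=f((314,185),im.max(2));ks=f((338,249),sd.max(2))
cw=cv2.minAreaRect(kw)[0];cs=cv2.minAreaRect(ks)[0];print(cw,cs,cv2.boundingRect(ks),tri(W,cw,S,cs),rect(S,ks,.009))
go(.4395,-.062,.008,13.5)
E
```

```text
(314.0, 185.0) (336.25, 249.75003051757812) (324, 241, 26, 18) (array([ 0.43887069, -0.0605155 ,  0.00523578]), np.float64(0.00017605664391368985)) [437.8 -63.   59.8  34.1  14.5]
t=19.1 at [ 0.4316 -0.0713  0.1367] yaw 13.2 tilt 0.80 | shift in current axes [0.054, -0.052, 0.858] in final axes [0.066, -0.048, 0.858] | turn [0.008, -0.025, -0.011] rows: 3.1 shift, 0.1 turn q6 0.90
```

```bash
python3 -m handwheel '[{"travel":[0.06,-0.05,0.1],"dr":[0,-0.026,0]},{"travel":[0,0,0.22],"dr":[0,0,0]},{"travel":[0,0,0.22],"dr":[0,0,0]},{"travel":[0,0,0.1],"dr":[0,0,0]},{"travel":[0,0,0],"dr":[0,0,0]}]'; python3 -c "
from h import *
go(.439,-.0615,.006,13.5)"
```

```text
time_s: 19.5
eef_pos: [0.4523, -0.064, 0.0445]
eef_rot: [0.006, 0.993, 0.116, 0.008]
wrist_force: [-0.1, 0.2, 1.3]
opening: 0.702
t=19.5 at [ 0.4523 -0.064   0.0445] yaw 13.3 tilt 1.18 | shift in current axes [-0.086, -0.04, 0.255] in final axes [-0.082, -0.037, 0.256] | turn [0.028, -0.028, -0.006] rows: 1.0 shift, 0.2 turn q6 0.94
```

```bash
python3 -m handwheel '[{"travel":[-0.085,-0.04,0],"dr":[0.03,-0.03,0]},{"travel":[0,0,0.12],"dr":[0,0,0]},{"travel":[0,0,0.12],"dr":[0,0,0]},{"travel":[0,0,0],"dr":[0,0,0]}]'; python3 -c "
from h import *
go(.439,-.0615,.006,13.5)"
```

```text
time_s: 19.83
eef_pos: [0.4424, -0.061, 0.0117]
eef_rot: [-0.0, 0.993, 0.118, 0.001]
wrist_force: [-1.0, -0.0, -0.9]
opening: 0.702
t=19.8 at [ 0.4424 -0.061   0.0117] yaw 13.5 tilt 0.08 | shift in current axes [-0.023, -0.002, 0.038] in final axes [-0.023, -0.002, 0.038] | turn [-0.002, -0.002, 0.0] rows: 0.2 shift, 0.0 turn q6 0.93
```

```bash
python3 -m handwheel '[{"travel":[-0.023,0,0.04],"dr":[0,0,0]},{"travel":[0,0,0.01],"dr":[0,0,0]}]'; python3 -m handwheel '[{"travel":[0,0,0.01],"dr":[0,0,0]},{"travel":[0,0,0.005],"dr":[0,0,0]},{"travel":[0,0,0.005],"dr":[0,0,0]},{"travel":[0,0,0.005],"dr":[0,0,0]},{"travel":[0,0,0],"dr":[0,0,0]},{"travel":[0,0,0],"dr":[0,0,0]},{"travel":[0,0,0],"dr":[0,0,0]}]' -1; python3 -c "
from h import *
go(.439,-.0615,.006,13.5)";python3 -m handwheel '[{"travel":[0,0,-0.1],"dr":[0,0,0]},{"travel":[0,0,-0.25],"dr":[0,0,0]},{"travel":[0,0,-0.25],"dr":[0,0,0]},{"travel":[0,0,-0.25],"dr":[0,0,0]},{"travel":[0,0,-0.15],"dr":[0,0,0]},{"travel":[0,0,0],"dr":[0,0,0]}]';python3 -c "
from h import *
go(.57,-.35,.16,11)"
```

```text
time_s: 20.0
eef_pos: [0.4404, -0.0623, 0.0064]
eef_rot: [-0.0, 0.993, 0.118, 0.002]
wrist_force: [-0.0, -0.7, 0.2]
opening: 0.703
time_s: 20.58
eef_pos: [0.4434, -0.0635, 0.0077]
eef_rot: [0.002, 0.993, 0.118, 0.004]
wrist_force: [0.0, -0.1, -0.6]
opening: 0.375
t=20.6 at [ 0.4434 -0.0635  0.0077] yaw 13.6 tilt 0.52 | shift in current axes [-0.025, -0.02, 0.011] in final axes [-0.025, -0.02, 0.011] | turn [0.008, -0.015, 0.002] rows: 0.1 shift, 0.1 turn q6 0.92
time_s: 21.08
eef_pos: [0.4394, -0.0623, 0.162]
eef_rot: [-0.0, 0.993, 0.118, 0.001]
wrist_force: [0.1, 0.4, -0.1]
opening: 0.372
t=21.1 at [ 0.4394 -0.0623  0.162 ] yaw 13.5 tilt 0.12 | shift in current axes [0.397, 2.069, 0.013] in final axes [0.488, 2.049, 0.013] | turn [-0.001, -0.004, 0.085] rows: 7.6 shift, 0.4 turn q6 0.92
```

```bash
python3 -m handwheel '[{"travel":[0.03,0.12,0],"dr":[0,0,0]},{"travel":[0.05,0.255,0],"dr":[0,0,0]},{"travel":[0.05,0.255,0],"dr":[0,0,0]},{"travel":[0.05,0.255,0],"dr":[0,0,0]},{"travel":[0.05,0.255,0],"dr":[0,0,0]},{"travel":[0.05,0.255,0],"dr":[0,0,0]},{"travel":[0.05,0.255,0],"dr":[0,0,0]},{"travel":[0.05,0.255,0],"dr":[0,0,0]},{"travel":[0.04,0.15,0],"dr":[0,0,0.04]},{"travel":[0,0,0],"dr":[0,0,0.04]},{"travel":[0,0,0],"dr":[0,0,0]}]'; python3 - <<'E'
from h import *
c=viewer.get_calibration("wrist"); im=viewer.camera("wrist")[:,:,::-1].copy()
cv2.imwrite("pics/w8.png",im); go(.57,-.35,.07,11)
import json;json.dump({k:np.array(v).tolist() for k,v in c.items()},open("w8.json","w"))
E
```

```text
time_s: 22.0
eef_pos: [0.5754, -0.3577, 0.1502]
eef_rot: [-0.003, 0.995, 0.098, -0.001]
wrist_force: [0.1, 0.4, -1.5]
opening: 0.371
t=22.1 at [ 0.575  -0.3573  0.15  ] yaw 11.3 tilt 0.42 | shift in current axes [-0.023, -0.05, 0.534] in final axes [-0.023, -0.054, 0.533] | turn [-0.014, 0.002, 0.009] rows: 1.9 shift, 0.1 turn q6 0.64
```

View pics/w8.png

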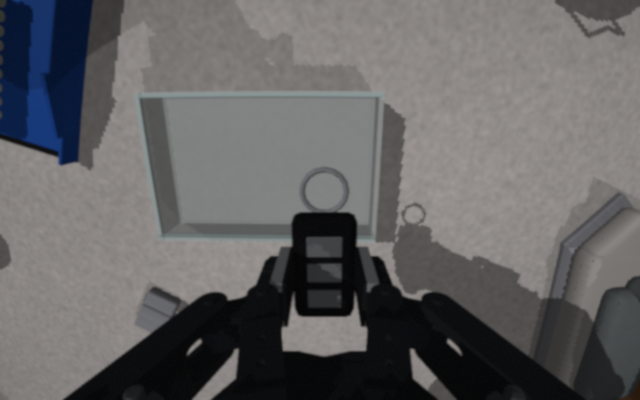

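```bash
python3 - <<'E'
from h import *
import json
W={k:np.array(v) if not isinstance(v,float) else v for k,v in json.load(open("w8.json")).items()}
np.set_printoptions(precision=4,suppress=True)
P=np.array([plane(W,p,.048) for p in [(138,93),(384,93),(378,240),(160,239)]]);print(P,P.mean(0))
print([np.linalg.norm(P[i]-P[i-1]) for i in range(4)],np.degrees(np.arctan2(*(P[0]-P[1])[[1,0]]))-90,np.degrees(np.arctan2(*(P[0]-P[3])[[1,0]])))
S=viewer.get_calibration("side");print(tri(W,(138,93),S,(438.5,281.5)))
a=np.radians(11);ex=np.array([np.cos(a),np.sin(a)]);ey=np.array([-np.sin(a),np.cos(a)])
print("rel TCP",)
p=pose()[0][:2]-P.mean(0)[:2];print(p@ex,p@ey)
for u,v in((-.010,-.045),(0,.045)):print(P.mean(0)[:2]+u*ex+v*ey)
E
```

```text
[[ 0.6366 -0.1934  0.048 ]
 [ 0.6728 -0.3857  0.048 ]
 [ 0.5499 -0.4121  0.048 ]
 [ 0.5108 -0.2152  0.048 ]] [ 0.5925 -0.3016  0.048 ]
[np.float64(0.12773266306431127), np.float64(0.19565127409720645), np.float64(0.1257116683358297), np.float64(0.20076430653586633)] 10.641262488275672 9.839142881965632
(array([ 0.6363, -0.1931,  0.0446]), np.float64(0.002962759574562289))
rel TCP
-0.027821779868723043 -0.05132868561688314
[ 0.5913 -0.3477]
[ 0.5839 -0.2574]
```

```bash
python3 -m handwheel '[{"travel":[0.117,-0.04,0.05],"dr":[0,0,0.01]},{"travel":[0,0,0.2],"dr":[0,0,0]},{"travel":[0,0,0.2],"dr":[0,0,0]},{"travel":[0,0,0.1],"dr":[0,0,0]},{"travel":[0,0,0],"dr":[0,0,0]}]'; python3 -c "
from h import *
go(.591,-.348,.012,11)"
```

```text
time_s: 22.47
eef_pos: [0.5901, -0.3408, 0.0647]
eef_rot: [-0.004, 0.995, 0.099, -0.001]
wrist_force: [-0.7, 0.5, -1.3]
opening: 0.368
t=22.5 at [ 0.5901 -0.3408  0.0647] yaw 11.3 tilt 0.49 | shift in current axes [-0.003, 0.051, 0.351] in final axes [-0.003, 0.048, 0.351] | turn [-0.016, 0.002, 0.01] rows: 1.3 shift, 0.1 turn q6 0.67
```

```bash
python3 -m handwheel '[{"travel":[0,0.05,0.1],"dr":[-0.016,0,0.01]},{"travel":[0,0,0.12],"dr":[0,0,0]},{"travel":[0,0,0.08],"dr":[0,0,0]},{"travel":[0,0,0.03],"dr":[0,0,0]},{"travel":[0,0,0],"dr":[0,0,0]}]'; python3 -c "
from h import *
go(.591,-.348,.012,11)"
```

```text
time_s: 22.88
eef_pos: [0.5911, -0.3425, 0.0158]
eef_rot: [-0.001, 0.995, 0.099, -0.001]
wrist_force: [-0.3, 0.7, -1.2]
opening: 0.372
t=22.9 at [ 0.5911 -0.3425  0.0158] yaw 11.4 tilt 0.13 | shift in current axes [-0.008, 0.036, 0.025] in final axes [-0.008, 0.036, 0.025] | turn [-0.003, 0.003, 0.013] rows: 0.2 shift, 0.1 turn q6 0.67
```

```bash
python3 -m handwheel '[{"travel":[0,0.04,0.02],"dr":[0,0,0]},{"travel":[0,0,0.02],"dr":[0,0,0]},{"travel":[0,0,0],"dr":[0,0,0]}]';  python3 -m handwheel '[{"travel":[0,0,0],"dr":[0,0,0]},{"travel":[0,0,0],"dr":[0,0,0]},{"travel":[0,0,-0.1],"dr":[0,0,0]},{"travel":[0,0,-0.25],"dr":[0,0,0]},{"travel":[0,0,-0.25],"dr":[0,0,0]},{"travel":[0,0,-0.25],"dr":[0,0,0]},{"travel":[0,0,-0.15],"dr":[0,0,0]},{"travel":[0,0,0],"dr":[0,0,0.23]},{"travel":[0,0,0],"dr":[0,0,0.23]},{"travel":[0,0,0],"dr":[0,0,0.23]},{"travel":[0,0,0],"dr":[0,0,0.23]},{"travel":[0,0,0],"dr":[0,0,0.1]},{"travel":[0,0,0],"dr":[0,0,0]}]' 0; python3 -c "
from h import *
go(.388,-.192,.14,-20)"
```

```text
time_s: 23.13
eef_pos: [0.5937, -0.349, 0.0122]
eef_rot: [0.0, 0.995, 0.1, 0.0]
wrist_force: [-0.4, -0.9, -0.5]
opening: 0.371
time_s: 24.22
eef_pos: [0.5968, -0.352, 0.1919]
eef_rot: [0.006, 0.984, -0.178, 0.009]
wrist_force: [-0.2, 0.1, -0.6]
opening: 0.5
t=24.2 at [ 0.5968 -0.352   0.1919] yaw -20.5 tilt 1.25 | shift in current axes [-1.684, -0.514, 0.308] in final axes [-1.673, -0.526, 0.346] | turn [0.015, -0.039, -0.017] rows: 6.4 shift, 0.2 turn q6 1.23
```

```bash
python3 -m handwheel '[{"travel":[-0.15,-0.045,0],"dr":[0.015,-0.04,0]},{"travel":[-0.24,-0.076,0],"dr":[0,0,0]},{"travel":[-0.24,-0.076,0],"dr":[0,0,0]},{"travel":[-0.24,-0.076,0.05],"dr":[0,0,0]},{"travel":[-0.24,-0.076,0.1],"dr":[0,0,0]},{"travel":[-0.24,-0.076,0.1],"dr":[0,0,0]},{"travel":[-0.24,-0.076,0.08],"dr":[0,0,0]},{"travel":[-0.1,-0.03,0],"dr":[0,0,0]},{"travel":[0,0,0],"dr":[0,0,0]},{"travel":[0,0,0],"dr":[0,0,0]}]' 0.5; python3 - <<'E'
from h import *
c=viewer.get_calibration("wrist"); im=viewer.camera("wrist")[:,:,::-1].copy()
cv2.imwrite("pics/w9.png",im); go(.388,-.192,.05,-20)
import json;json.dump({k:np.array(v).tolist() for k,v in c.items()},open("w9.json","w"))
E
```

```text
time_s: 25.05
eef_pos: [0.3796, -0.1852, 0.1467]
eef_rot: [0.004, 0.986, -0.168, 0.007]
wrist_force: [0.1, -0.1, 0.2]
opening: 0.75
t=25.1 at [ 0.3801 -0.1857  0.147 ] yaw -19.4 tilt 0.91 | shift in current axes [0.054, 0.019, 0.648] in final axes [0.064, 0.022, 0.647] | turn [0.011, -0.028, 0.022] rows: 2.3 shift, 0.2 turn q6 1.17
```

View pics/w9.png

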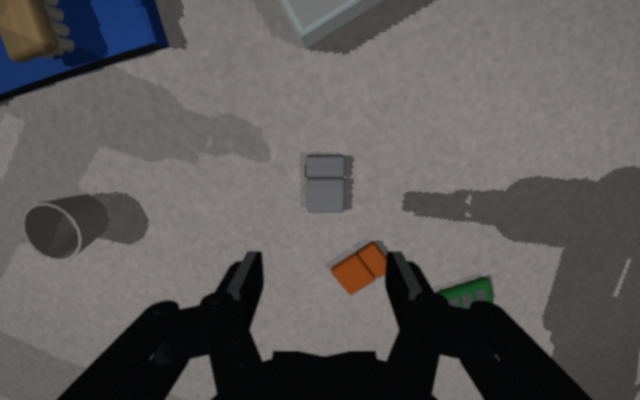

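```bash
python3 - <<'E'
from h import *
import json
W={k:np.array(v) if not isinstance(v,float) else v for k,v in json.load(open("w9.json")).items()}
np.set_printoptions(precision=4,suppress=True)
P=np.array([plane(W,p,.013) for p in [(306,154),(344,154),(344,213),(306,213)]]);print(P.mean(0),[np.linalg.norm(P[i]-P[i-1]) for i in range(4)],np.degrees(np.arctan2(*(P[0]-P[3])[[1,0]])))
S=viewer.get_calibration("side");print(tri(W,(325,184),S,(322.5,301.5)))
x,y=P.mean(0)[:2];go(x,y,.006,-19.5)
E
```

```text
[ 0.3886 -0.1902  0.013 ] [np.float64(0.0582540929098741), np.float64(0.035465317941612416), np.float64(0.05830682892585781), np.float64(0.037624621879678015)] -20.358861164734865
(array([ 0.3882, -0.1903,  0.0069]), np.float64(0.001660016872455989))
t=25.1 at [ 0.3801 -0.1857  0.147 ] yaw -19.4 tilt 0.91 | shift in current axes [0.049, 0.004, 0.941] in final axes [0.063, 0.01, 0.94] | turn [0.011, -0.028, 0.005] rows: 3.4 shift, 0.1 turn q6 1.17
```

```bash
python3 -m handwheel '[{"travel":[0.03,0.01,0.1],"dr":[0.01,-0.03,0]},{"travel":[-0.01,0,0.22],"dr":[0,0,0]},{"travel":[-0.01,0,0.22],"dr":[0,0,0]},{"travel":[-0.01,0,0.2],"dr":[0,0,0]},{"travel":[0,0,0],"dr":[0,0,0]}]'; python3 -c "
from h import *
go(.3886,-.1902,.006,-20)"
```

```text
time_s: 25.52
eef_pos: [0.3923, -0.1988, 0.0405]
eef_rot: [0.006, 0.986, -0.167, 0.009]
wrist_force: [-1.4, 0.7, -0.7]
opening: 0.75
t=25.5 at [ 0.3923 -0.1988  0.0405] yaw -19.2 tilt 1.28 | shift in current axes [-0.047, -0.048, 0.229] in final axes [-0.043, -0.045, 0.23] | turn [0.018, -0.039, 0.028] rows: 0.9 shift, 0.2 turn q6 1.17
```

```bash
python3 -m handwheel '[{"travel":[-0.045,-0.048,0],"dr":[0.018,-0.04,0.025]},{"travel":[0,0,0.12],"dr":[0,0,0]},{"travel":[0,0,0.1],"dr":[0,0,0]},{"travel":[0,0,0],"dr":[0,0,0]}]'; python3 -c "
from h import *
go(.3886,-.1902,.006,-20)"
```

```text
time_s: 25.85
eef_pos: [0.3939, -0.1937, 0.0118]
eef_rot: [0.0, 0.985, -0.174, 0.001]
wrist_force: [-0.3, 1.8, -0.3]
opening: 0.75
t=25.9 at [ 0.3939 -0.1937  0.0118] yaw -20.1 tilt 0.12 | shift in current axes [-0.041, -0.01, 0.038] in final axes [-0.041, -0.01, 0.039] | turn [0.001, -0.004, -0.002] rows: 0.2 shift, 0.0 turn q6 1.19
```

```bash
python3 -m handwheel '[{"travel":[-0.04,-0.01,0.04],"dr":[0,0,0]},{"travel":[0,0,0.01],"dr":[0,0,0]}]'; python3 -m handwheel '[{"travel":[0,0,0.01],"dr":[0,0,0]},{"travel":[0,0,0.005],"dr":[0,0,0]},{"travel":[0,0,0.005],"dr":[0,0,0]},{"travel":[0,0,0.005],"dr":[0,0,0]},{"travel":[0,0,0],"dr":[0,0,0]},{"travel":[0,0,0],"dr":[0,0,0]},{"travel":[0,0,0],"dr":[0,0,0]}]' -1; python3 -m handwheel '[{"travel":[0,0,-0.1],"dr":[0,0,0]},{"travel":[0,0,-0.25],"dr":[0,0,0]},{"travel":[0,0,-0.25],"dr":[0,0,0]},{"travel":[0,0,-0.25],"dr":[0,0,0]},{"travel":[0,0,-0.15],"dr":[0,0,0]},{"travel":[0,0,0],"dr":[0,0,-0.23]},{"travel":[0,0,0],"dr":[0,0,-0.23]},{"travel":[0,0,0],"dr":[0,0,-0.23]},{"travel":[0,0,0],"dr":[0,0,-0.23]},{"travel":[0,0,0],"dr":[0,0,-0.1]},{"travel":[0,0,0],"dr":[0,0,0]}]';python3 -c "
from h import *
go(.584,-.2575,.16,11)"
```

```text
time_s: 26.02
eef_pos: [0.3911, -0.1917, 0.0071]
eef_rot: [0.001, 0.985, -0.174, 0.003]
wrist_force: [-0.3, 0.1, -0.2]
opening: 0.749
time_s: 26.6
eef_pos: [0.394, -0.1939, 0.0089]
eef_rot: [0.003, 0.985, -0.174, 0.006]
wrist_force: [-0.0, -0.1, 0.7]
opening: 0.42
time_s: 27.52
eef_pos: [0.3919, -0.1922, 0.1675]
eef_rot: [0.005, 0.995, 0.103, 0.005]
wrist_force: [-0.9, 0.5, -1.2]
opening: 0.416
t=27.5 at [ 0.3919 -0.1922  0.1675] yaw 11.8 tilt 0.79 | shift in current axes [1.163, 0.688, 0.068] in final axes [1.174, 0.671, 0.05] | turn [0.02, -0.017, 0.028] rows: 4.9 shift, 0.2 turn q6 0.63
```

```bash
python3 -m handwheel '[{"travel":[0.12,0.07,0],"dr":[0.02,-0.02,0.03]},{"travel":[0.22,0.128,0],"dr":[0,0,0]},{"travel":[0.22,0.128,0],"dr":[0,0,0]},{"travel":[0.22,0.128,0],"dr":[0,0,0]},{"travel":[0.22,0.128,0],"dr":[0,0,0]},{"travel":[0.13,0.07,0],"dr":[0,0,0]},{"travel":[0,0,0],"dr":[0,0,0]},{"travel":[0,0,0],"dr":[0,0,0]}]'; python3 - <<'E'
from h import *
im=viewer.camera("wrist")[:,:,::-1].copy()
cv2.imwrite("pics/w10.png",im); go(.584,-.2575,.06,10.5)
E
```

```text
time_s: 28.18
eef_pos: [0.5827, -0.2576, 0.1625]
eef_rot: [-0.001, 0.996, 0.086, -0.003]
wrist_force: [0.0, -0.3, -0.2]
opening: 0.422
t=28.2 at [ 0.5823 -0.2575  0.1625] yaw 9.9 tilt 0.38 | shift in current axes [0.015, 0.004, 0.683] in final axes [0.011, 0.002, 0.683] | turn [-0.007, 0.011, -0.021] rows: 2.5 shift, 0.1 turn q6 0.80
```

View pics/w10.png

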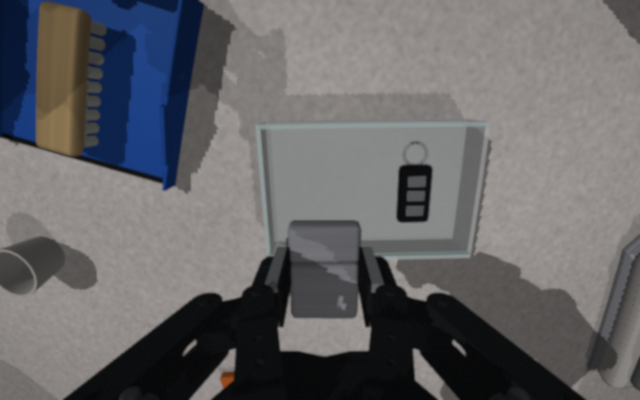

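```bash
python3 -m handwheel '[{"travel":[0.01,0.01,0.1],"dr":[0,0.01,-0.02]},{"travel":[0,0.01,0.22],"dr":[0,0,0]},{"travel":[0,0.01,0.22],"dr":[0,0,0]},{"travel":[0,0,0.15],"dr":[0,0,0]},{"travel":[0,0,0],"dr":[0,0,0]}]'; python3 -c "
from h import *
go(.584,-.2575,.013,10.5)"
```

```text
time_s: 28.65
eef_pos: [0.5814, -0.2608, 0.0591]
eef_rot: [-0.0, 0.996, 0.089, 0.001]
wrist_force: [-1.0, 1.3, -1.2]
opening: 0.416
t=28.6 at [ 0.5814 -0.2608  0.0591] yaw 10.2 tilt 0.11 | shift in current axes [0.02, -0.018, 0.307] in final axes [0.021, -0.018, 0.307] | turn [-0.002, -0.003, -0.01] rows: 1.1 shift, 0.0 turn q6 0.78
```

```bash
python3 -m handwheel '[{"travel":[0.02,-0.018,0.1],"dr":[0,0,0]},{"travel":[0,0,0.1],"dr":[0,0,0]},{"travel":[0,0,0.07],"dr":[0,0,0]},{"travel":[0,0,0.02],"dr":[0,0,0]},{"travel":[0,0,0],"dr":[0,0,0]}]'; python3 -c "
from h import *
go(.584,-.2575,.013,10.5)"
```

```text
time_s: 29.07
eef_pos: [0.5816, -0.2573, 0.017]
eef_rot: [-0.0, 0.996, 0.087, 0.001]
wrist_force: [0.3, 0.5, -0.3]
opening: 0.416
t=29.1 at [ 0.5816 -0.2573  0.017 ] yaw 10.0 tilt 0.09 | shift in current axes [0.015, 0.004, 0.027] in final axes [0.015, 0.004, 0.027] | turn [-0.001, -0.003, -0.016] rows: 0.1 shift, 0.1 turn q6 0.79
```

Lower the last few mm, release, retreat clear, look at both fixed views.

```bash
python3 -m handwheel '[{"travel":[0,0,0.02],"dr":[0,0,0]},{"travel":[0,0,0.015],"dr":[0,0,0]},{"travel":[0,0,0],"dr":[0,0,0]}]';  python3 -m handwheel '[{"travel":[0,0,0],"dr":[0,0,0]},{"travel":[0,0,0],"dr":[0,0,0]},{"travel":[0,0,-0.1],"dr":[0,0,0]},{"travel":[0,0,-0.25],"dr":[0,0,0]},{"travel":[0,0,-0.25],"dr":[0,0,0]},{"travel":[0,0,-0.25],"dr":[0,0,0]},{"travel":[-0.2,0,-0.15],"dr":[0,0,0]},{"travel":[-0.25,0,-0.1],"dr":[0,0,0]},{"travel":[-0.25,0,0],"dr":[0,0,0]},{"travel":[-0.25,0,0],"dr":[0,0,0]},{"travel":[-0.25,0,0],"dr":[0,0,0]},{"travel":[-0.1,0,0],"dr":[0,0,0]},{"travel":[0,0,0],"dr":[0,0,0]}]' 0.1; python3 - <<'E'
from h import *
a=viewer.camera("side")[90:400,220:530,::-1]; b=viewer.camera("top")[60:260,180:500,::-1]
a=cv2.resize(a,(420,420));b=cv2.resize(b,None,fx=1.17,fy=1.17)
o=np.zeros((420,800,3),np.uint8);o[:,:420]=a;o[:b.shape[0],424:424+b.shape[1]]=b[:,:376]
cv2.imwrite("pics/end.png",cv2.convertScaleAbs(o,alpha=1.4)); print(pose()[0])
E
```

```text
time_s: 29.32
eef_pos: [0.5828, -0.2584, 0.0139]
eef_rot: [0.001, 0.996, 0.087, 0.002]
wrist_force: [-0.6, 0.1, -0.7]
opening: 0.417
time_s: 30.4
eef_pos: [0.3871, -0.2954, 0.2029]
eef_rot: [0.01, 0.996, 0.09, 0.008]
wrist_force: [-0.3, -0.2, -0.6]
opening: 0.549
[ 0.3894746  -0.29543393  0.20288649]
```

View pics/end.png

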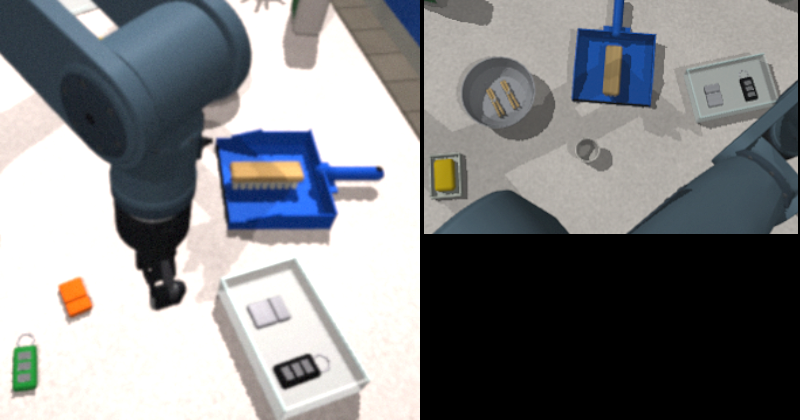

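```bash
python3 -c "
from bench import ctrl
print(ctrl.hand_in())"
```

```text
the job is handed in; nothing more can be done
None
```

All five things are put away and the job is handed in, at about 30.5 s of the 120 s on the robot's clock. Each was set down with the gripper and released at or within a few millimetres of the floor below it.

- **Final pictures:** the last top and side views show both pegs flat on the bowl floor. The lighter and black key lie side by side in the box, and the brush stands on its bristles in the middle of the dustpan. The dosing cup and soap dish look undisturbed in the pictures, and nothing touched them on the way. The orange and green lookalikes were left alone, and the arm was clear of everything.
- **Position checks:** the wrist-camera and side-view positions mostly agreed to within a few millimetres, and the grasps all held.
- **Disagreements:** the triangulated heights of the flat lighter and key came out low, at about 5–7 mm where half-height to 13 mm was expected. An earlier far view of the lighter's corners scattered between –6 and +31 mm, so I placed those two with the stated height.
- **Brush contact:** setting the brush down gave a brief push of about 24 N, below the 40 N limit.
- **Not measured:** I judged the final positions in the containers from the pictures and the release poses. I did not compute them again afterwards.

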